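# Hang the embedding tampers in their rings

## Robot

A 6-joint arm with a two-finger parallel gripper is mounted at the origin on a cart in front of the work surface, level with it; the furniture and walls round the work are solid. World frame = base frame: x ahead of the robot, y to its left, z up, the work surface at z = 0. Lengths are in mm, angles in rad, forces in N, time in s.
With the tool pointing down it reaches from about 350 to 775 mm from the base axis. Payload 7.3 kg.
Tool frame: the origin (TCP) lies at the centre of the arm's flange, where the gripper is bolted on; the fingertips stand 178 mm ahead of it and the grasp point (between the pads) lies 159 mm ahead of it; z points along the fingers, y is the direction in which the jaws open and shut (so a half turn about z gives the same grasp; the last joint's range is limited). The gripper opens to 92 mm and grips with 3 to 60 N. Pads are 19 mm wide; open, the fingers measure 130 mm over their backs; the gripper's body (75 mm by 190 mm) begins 47 mm behind the grasp point.
Start: joints at [-1.277, 0.342, 1.524, -0, 1.275, -0.146], TCP at [223.542, -475.033, 404.741] pointing down, gripper open.
Joint ranges: [-2.53, 2.53], [-0.77, 2.02], [0.04, 2.7], [-1, 4.14], [0.28, 2.66], [-3.11, 3.11]. Speed limits (rad/s): [2.57, 2.57, 3.14, 3.14, 3.14, 3.14].

## Interface

Orientations are given as [roll, pitch, yaw] about the fixed x, y, z axes, in that order (R = Rz(yaw) Ry(pitch) Rx(roll)).
In Python, from plant import get_obs, capture, close_job gives the robot as it stands. The module is installed in compiled form; this text tells all that it offers.
- The arm moves only by the shell command python3 -m pendant 'ROWS'. ROWS is JSON, a list of rows, each a list of 3 entries, a list of its own where there are three numbers: the shift along the tool's x, y, z in m, then the turn, a rotation vector about the tool's x, y, z in rad, then the finger opening in m, from 0 to 0.0918. In form: [[[tx, ty, tz], [wx, wy, wz], fingers], ...]. A call has 1 to 10 rows; each row is the pose to reach, as a shift and turn from the pose commanded when the call began, along the tool's axes at that moment; what a row does not reach only later rows make up. A row lasts 1/12 s, in which the tool goes at most 41.7 mm and 7.16 degrees, less where a joint would pass 70% of its speed; a pose out of reach is approached as far as the arm can. A call with a gripper value outside its range is refused whole. The fingers move at their own pace and stop on an object; the grip force is fixed at half the most. Time passes only in rows, so rows that repeat a pose let the fingers close. It gives the time, the measured TCP pose, the force and the opening at its end, in the units of the state.
- get_obs(): the state, without advancing time (a new reading comes with each control period).
- capture(name): name is "scene" or "side" or "wrist"; returns a dict with "color" (480x640x3 uint8, red, green, blue), "mtx" (3x3 intrinsics, pixels), "rvec" (rotation vector, rad) and "tvec" (3), from world to camera coordinates, as OpenCV has them. Camera axes: x right, y down, z forward; pixel columns grow to the right and rows downward; lengths in mm; the calibration is good to about 2 mm. A picture is of the moment at which its call begins. There is no depth.
- close_job(): hands the job in, once; it reports no verdict.
The state is a dict: "time": time; "joint_positions": joint angles; "dq": joint speeds; "tau": joint torques, N m; "tool_pos": TCP position; "tcp_rot": TCP orientation; "contact_force": force on the tool from outside, world axes, zero at the start; "moment": the same for the moment, N m; "grip_width": finger opening in mm.
Only numpy, scipy, OpenCV 4.12 (cv2) and the standard library are available. Lean on these libraries where they do the work, as an engineer would, in place of code of your own. Each camera call takes 0.05 s, during which the arm holds its last target. There are 200 camera calls.

## Task

Put the two embedding tampers away: take each from the sloping rest and let it down handle first through the ring of its own size and colour (large blue, small yellow), so that it hangs upright with its square head caught squarely on the ring. Do not let a tamper fall on the bench, and leave the bottles, the dish and the wax block where they stand.

Things in the scene. Friction and masses are not known exactly. Their poses are not given: they have to be found in the camera images.
- large_tamper: large embedding tamper: blue round handle 19 mm thick with three black bands, square aluminium head 38 x 38 x 22 mm on its end; 138 mm long in all, about 160 g, balanced just under the head. z: along the tool from handle end to head; x, y: square to the head's flat sides (y level at first). Origin: 19 mm off the centre of the handle's free end in -x
- large_tamper_head (a point): centre of the large tamper's square head, on the tool's axis, 127 mm from the handle's free end; axes as the body's. The head reaches 11 mm either way along z from here (under it a short cone, 6 mm long, widens from the 19 mm handle to 25 mm)
- large_tamper_tip (a point): centre of the free end face of the large tamper's handle, on the tool's axis (the last 7 mm taper to 12 mm)
- small_tamper: small embedding tamper: yellow round handle 9 mm thick with three black bands, square aluminium head 28 x 28 x 22 mm on its end; 138 mm long in all, about 80 g, balanced just under the head. z: along the tool from handle end to head; x, y: square to the head's flat sides (y level at first). Origin: 14 mm off the centre of the handle's free end in -x
- small_tamper_head (a point): centre of the small tamper's square head, on the tool's axis, 127 mm from the handle's free end; axes as the body's. The head reaches 11 mm either way along z from here (under it a short cone, 6 mm long, widens from the 9 mm handle to 15 mm)
- small_tamper_tip (a point): centre of the free end face of the small tamper's handle, on the tool's axis (the last 7 mm taper to 6 mm)
- large_ring_top (a point): centre of the mouth of the large, blue ring, at its upper face, 152 mm above the bench; the ring's axis (z) is upright. Inner diameter 28 mm, outer 38 mm, 10 mm high, open below; a 7 mm arm joins it to the cross bar, which lies 57 mm away in this point's +x
- small_ring_top (a point): centre of the mouth of the small, yellow ring, at its upper face, 152 mm above the bench; the ring's axis (z) is upright. Inner diameter 18 mm, outer 28 mm, 10 mm high, open below; a 7 mm arm joins it to the cross bar, which lies 57 mm away in this point's +x
- rest: fixed sloping rest, two slots 80 mm apart along its y, at 40 degrees to level. Each tamper (either slot) lies head up at the -x end (head centre about 105 mm over the bench) on a saddle only 14 mm wide, so the head's sides are free; handle end down at the +x end against a stop, between two 13 mm pins. Base plate from 58 mm in -x to 78 mm in +x of the origin (on the bench), 150 mm in y
- stand: fixed ring stand, grey base plate 120 (x) x 170 (y) x 12 mm, origin on the bench under its centre. A post at 42 mm in +x, 162 mm high, bears a cross bar along y; from it the two rings stand out to -x, centres at x = -15 mm, y = +55 and -55 mm, either ring at either end. Stand and rest may change places. At the left a microscope's eyepieces jut out at x 0.20, y 0.35, z 0.39 m
- amber_bottle: loose amber bottle with red cap, 60 mm across, 126 mm high, left or right of the work; origin under its centre
- wax: loose pale wax block 34 x 42 x 22 mm, behind the right-hand place; origin under its centre. To its left stands the white warming table, 0.16 m high, its front corner at x 0.55, y 0.07 m: carry the tampers round or over it
- white_bottle: loose white bottle with blue cap, 72 mm across, 147 mm high, left or right of the work; origin under its centre
- dish: loose small round dish, 58 mm across, 15 mm high, at the near left; origin under its centre
Things that resemble listed ones, but are neither listed nor needed, are in the scene too. Leave any purple look-alike of the small_tamper alone.

How it is judged:
By the outcome, as a careful person would: the job done as asked, in the order asked, and still so for the second after the job is handed in, with the robot touching nothing.
It also fails if it takes over 64 s, if anything falls off the work surface, if the arm or the gripper's body presses on something with over 40 N, if the wrist force passes 120 N, or if a joint passes its speed limit or range.

## Working session

There is one attempt and no reset: what is moved stays moved. The work goes in short steps, Python scripts to look and compute and a shell command to move; the robot and the scene stay as the last step left them, time stands still between calls to the robot, and variables do not carry over. Pictures are saved under pics/ and viewed, about 8 in all and at most 12, crops included, and the job is handed in when it is done.

```bash
mkdir -p pics; cat > h.py <<'E'
import numpy as np, cv2
from scipy.spatial.transform import Rotation as R
from plant import get_obs, capture
def cam(name,fn=None):
    c=capture(name); img=cv2.cvtColor(np.asarray(c["color"]),cv2.COLOR_RGB2BGR)
    if fn: cv2.imwrite("pics/"+fn+".png",img); np.savez("pics/"+fn+".npz",img=img,mtx=c["mtx"],rvec=c["rvec"],tvec=c["tvec"])
    return img,c
def load(fn):
    d=np.load("pics/"+fn+".npz"); return d["img"],d
def ray(c,uv):
    Rm=cv2.Rodrigues(np.array(c["rvec"],float))[0]; t=np.array(c["tvec"],float).reshape(3)
    p=np.linalg.inv(np.array(c["mtx"]))@np.array([uv[0],uv[1],1.]); d=Rm.T@p
    return -Rm.T@t, d/np.linalg.norm(d)
def onz(c,uv,z):
    o,d=ray(c,uv); return o+d*(z-o[2])/d[2]
def two(c1,u1,c2,u2):
    o1,d1=ray(c1,u1);o2,d2=ray(c2,u2)
    s=np.linalg.lstsq(np.c_[d1,-d2],o2-o1,rcond=None)[0]
    a,b=o1+s[0]*d1,o2+s[1]*d2
    return (a+b)/2,np.linalg.norm(a-b)
def proj(c,P):
    return cv2.projectPoints(np.array(P,float).reshape(-1,3),np.array(c["rvec"],float),np.array(c["tvec"],float),np.array(c["mtx"],float),None)[0].reshape(-1,2)
E
python3 - <<'E'
from h import *
a,c=cam("scene","sc"); b,d=cam("side","si")
for x in (c,d): print(ray(x,(320,240)), x["mtx"][0][0])
print(get_obs())
E
```

```text
(array([  -32.00166837, -1355.67241956,   986.03149347]), array([ 0.32777894,  0.79026164, -0.51773305])) 574.9098986313944
(array([1455.74631957,   94.98027911, 1490.15669249]), array([-0.57203237, -0.07128264, -0.81712775])) 612.2504319557204
{'time': 0.1, 'joint_positions': array([-1.27699828e+00,  3.42650515e-01,  1.52491258e+00, -2.22189659e-05,
        1.27539679e+00, -1.45997588e-01]), 'dq': array([ 0.00099576, -0.00287721, -0.00174521, -0.00061074, -0.00077026,
       -0.00024222]), 'tau': array([ 2.08854348e-03, -4.32004488e+01, -2.44693941e+01,  7.19303009e-02,
        5.26594673e-02, -4.83503106e-05]), 'tool_pos': array([ 223.50518535, -474.91748809,  404.11871704]), 'tcp_rot': array([-3.14023688e+00, -1.77882272e-04,  4.39801995e-01]), 'contact_force': array([ 0.31696246,  0.43014504, -0.45746775]), 'moment': array([-0.04582229,  0.01221661,  0.0185636 ]), 'grip_width': 92.0864478436701}
```

View pics/sc.png

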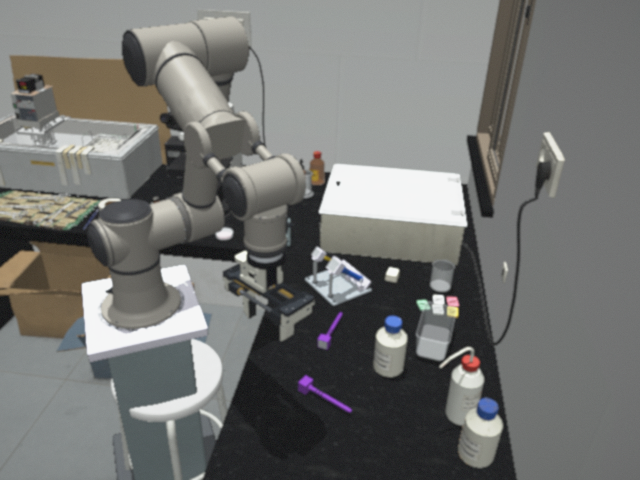

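View pics/si.png

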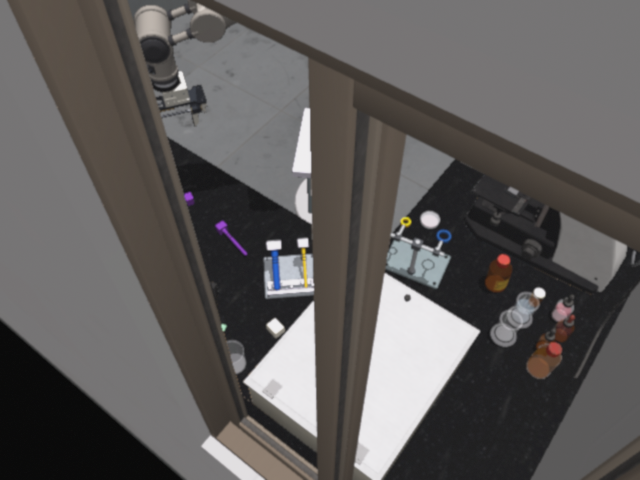

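The side view shows the blue tamper, with its head at (275,245) and handle end at (276,288). The yellow tamper's head is at (303,242) and its end at (304,287). The yellow ring is at (405,222) and the blue ring at (444,237). Possible mix-ups are the purple look-alikes at (185,198) and (232,238) in the side view, or (323,340) and (305,384) in the scene view. I'll exclude those.

```bash
python3 - <<'E'
from h import *
im,c=load("si"); hsv=cv2.cvtColor(im,cv2.COLOR_BGR2HSV)
def blobs(lo,hi,roi,n=4):
    m=cv2.inRange(hsv,np.array(lo),np.array(hi)); k=np.zeros_like(m); x0,y0,x1,y1=roi; k[y0:y1,x0:x1]=255; m&=k
    N,l,s,ce=cv2.connectedComponentsWithStats(m); o=np.argsort(-s[1:,4])[:n]+1
    return [(s[i].tolist(),ce[i].round(1).tolist()) for i in o]
print("bluering",blobs((100,120,60),(125,255,255),(430,220,460,250)))
print("yelring",blobs((20,120,80),(35,255,255),(390,205,420,240)))
print("bluehandle",blobs((100,120,60),(125,255,255),(262,235,290,300)))
print("yelhandle",blobs((20,120,80),(35,255,255),(292,235,315,300)))
print("heads",blobs((0,0,150),(180,50,255),(260,235,313,256)))
for n,u,z in [("bring",(444,236.5),152),("yring",(405.5,222),152),("bhead",(274.5,245),112),("yhead",(303,242.5),112),("btip",(277,289),25),("ytip",(305,287),25)]: print(n,onz(c,u,z).round(1))
a=cv2.resize(im[190:310,250:470],None,fx=3.6,fy=3.6,interpolation=cv2.INTER_CUBIC); cv2.imwrite("pics/si_crop.png",a)
E
```

```text
bluering [([436, 229, 16, 14, 143], [443.6, 235.0])]
yelring [([401, 216, 11, 12, 86], [406.1, 221.2])]
bluehandle [([271, 251, 9, 39, 225], [275.3, 268.8])]
yelhandle [([301, 248, 6, 39, 111], [304.0, 264.4])]
heads [([266, 240, 15, 10, 126], [273.4, 244.8]), ([298, 238, 11, 10, 86], [302.6, 242.4]), ([306, 254, 5, 2, 6], [308.0, 254.8])]
bring [467.6 306.8 152. ]
yring [431.3 202.4 152. ]
bhead [ 522.6 -147.   112. ]
yhead [504.9 -70.6 112. ]
btip [ 609.6 -131.1   25. ]
ytip [593.8 -54.8  25. ]
```

View pics/si_crop.png

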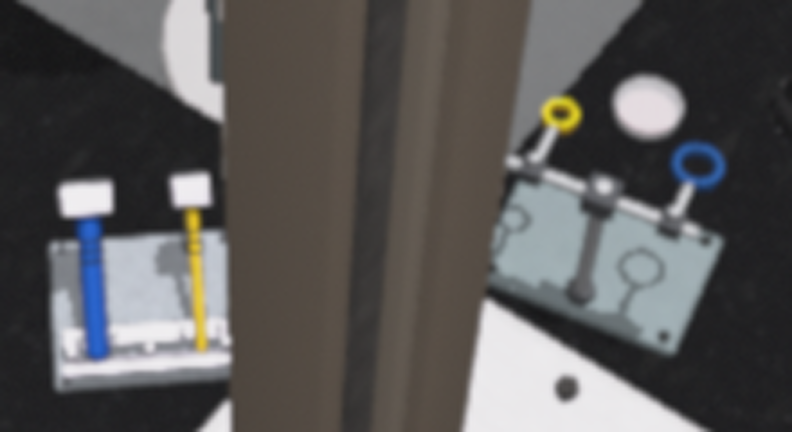

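The close crop confirms the banded tools with aluminium heads: blue on the left, yellow on the right. It also shows the blue ring on the right arm and the yellow ring on the left arm. Next I work out a pre-grasp coaxial with the blue tamper.

```bash
cat >> h.py <<'E'
def rp(yaw_deg,tilt_deg): return R.from_euler('z',yaw_deg,degrees=True)*R.from_euler('x',np.pi)*R.from_euler('y',tilt_deg,degrees=True)
def rel(p,Rt,q=None):
    o=get_obs(); p0=np.array(o["tool_pos"]); R0=R.from_euler('xyz',o["tcp_rot"])
    print("t",round(o["time"],2),"shift m",(R0.inv().apply(np.array(p)-p0)/1000).round(4).tolist(),"turn",(R0.inv()*Rt).as_rotvec().round(4).tolist())
E
python3 - <<'E'
from h import *
Rt=rp(11.5,50); z=Rt.apply([0,0,1]); print(z)
head=np.array([524,-147,105.]); p=head-230*z; print(p); rel(p,Rt)
E
```

```text
[ 0.75066587  0.1527247  -0.64278761]
[ 351.34684883 -182.12668061  252.84115023]
t 0.1 shift m [0.2403, -0.2103, 0.1516] turn [-0.1056, 0.8684, 0.2231]
```

```bash
python3 -m pendant '[[[0.24,-0.21,0.15],[-0.106,0.868,0.223],0.06],[[0.24,-0.21,0.15],[-0.106,0.868,0.223],0.06],[[0.24,-0.21,0.15],[-0.106,0.868,0.223],0.06],[[0.24,-0.21,0.15],[-0.106,0.868,0.223],0.06],[[0.24,-0.21,0.15],[-0.106,0.868,0.223],0.06],[[0.24,-0.21,0.15],[-0.106,0.868,0.223],0.06],[[0.24,-0.21,0.15],[-0.106,0.868,0.223],0.06],[[0.24,-0.21,0.15],[-0.106,0.868,0.223],0.06],[[0.24,-0.21,0.15],[-0.106,0.868,0.223],0.06],[[0.24,-0.21,0.15],[-0.106,0.868,0.223],0.06]]'
python3 - <<'E'
from h import *
print(get_obs()["joint_positions"].round(3))
Rt=rp(11.5,50); z=Rt.apply([0,0,1]); rel(np.array([524,-147,105.])-230*z,Rt)
cam("wrist","w1"); cam("scene","sc1")
E
```

```text
time: 0.93
tool_pos: [350.7, -178.4, 252.4]
tcp_rot: [-3.135, -0.87, 0.197]
contact_force: [-0.9, 0.4, -0.6]
grip_width: 60.1
[-0.927  0.343  2.309  1.546  0.765 -0.902]
t 0.93 shift m [0.0003, 0.0038, -0.0004] turn [-0.0041, 0.0026, -0.0023]
```

View pics/w1.png

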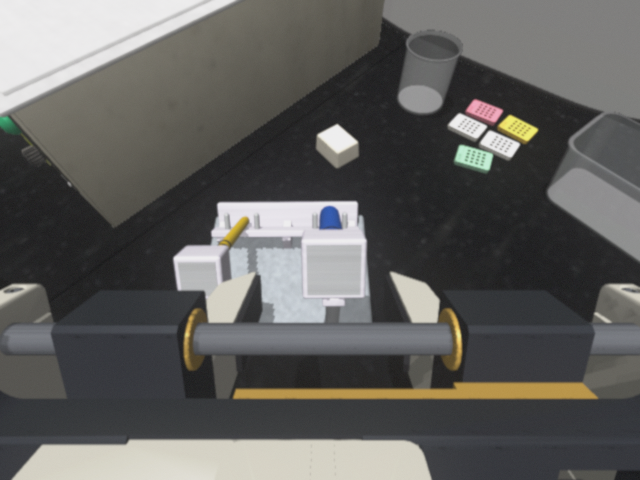

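The wrist view shows the blue tamper's head face centred near (334,270), about 60 px wide, with its blue handle behind it. The yellow tamper's head is at (203,270). The pre-grasp is about right, so I refine the numbers from here.

```bash
python3 - <<'E'
from h import *
im,c=load("w1"); s,d=load("si")
o=get_obs(); R0=R.from_euler('xyz',o["tcp_rot"]); p0=np.array(o["tool_pos"])
f=c["mtx"][0][0]; print("f",f)
g=cv2.cvtColor(im,cv2.COLOR_BGR2GRAY).astype(int)
print("row270",g[270,296:374].tolist()); print("col335",g[224:304,335].tolist()); print("row260 y",g[262,168:236].tolist())
for u in [(264.4,258),(266,298)]: print("plate corner side",onz(d,u,8).round(1))
for u in [(218,204),(358,203)]: print("bar top wrist z=45",onz(c,u,45).round(1))
print("cam in tool",R0.inv().apply(ray(c,(320,240))[0]-p0).round(1),"axis in tool",R0.inv().apply(ray(c,(c['mtx'][0][2],c['mtx'][1][2]))[1]).round(3))
# predicted
zt=-rp(11.5,50).apply([0,0,1]); H=np.array([524,-147,105.])
yt=np.array([-np.sin(.2),np.cos(.2),0]); xt=np.cross(yt,zt)
print("pred face corners",proj(c,[H+11*zt+19*a*xt+19*b*yt for a in(-1,1) for b in(-1,1)]).round(1).tolist(), "tip",proj(c,[H-127*zt]).round(1))
# side handle axis line: blue mask rows
hsv=cv2.cvtColor(s,cv2.COLOR_BGR2HSV); m=cv2.inRange(hsv,(100,120,60),(125,255,255))
for nm,m,x0,x1 in (("b",m,262,290),("y",cv2.inRange(hsv,(18,120,80),(35,255,255)),296,313)):
    P=[(np.nonzero(m[r,x0:x1])[0].mean()+x0,r) for r in range(250,290) if m[r,x0:x1].any()]
    k=np.polyfit([q[1] for q in P],[q[0] for q in P],1); print(nm,k,P[0],P[-1])
    # intersect planes: horizontal direction from slope plane 40deg
E
```

```text
f 355.02518285742883
row270 [201, 202, 202, 203, 197, 190, 196, 215, 223, 224, 216, 199, 192, 189, 190, 189, 188, 189, 189, 189, 189, 188, 188, 188, 188, 187, 190, 189, 189, 187, 188, 188, 189, 186, 188, 188, 187, 186, 187, 188, 187, 188, 187, 187, 188, 187, 187, 188, 187, 185, 188, 186, 186, 185, 185, 187, 185, 186, 186, 186, 185, 185, 186, 186, 195, 214, 222, 218, 198, 172, 149, 122, 80, 54, 52, 51, 52, 50]
col335 [87, 86, 80, 76, 100, 153, 196, 212, 216, 217, 216, 217, 218, 219, 224, 232, 237, 237, 234, 227, 215, 195, 187, 187, 186, 186, 184, 187, 187, 188, 187, 183, 180, 181, 181, 182, 183, 184, 186, 187, 188, 186, 187, 187, 186, 186, 188, 189, 188, 187, 187, 188, 189, 188, 186, 186, 188, 189, 190, 190, 187, 186, 186, 185, 185, 181, 181, 181, 186, 188, 194, 213, 218, 206, 212, 227, 228, 226, 225, 223]
row260 y [43, 41, 42, 47, 63, 121, 186, 216, 220, 213, 204, 202, 201, 200, 203, 201, 201, 200, 199, 200, 199, 199, 198, 199, 199, 199, 199, 199, 199, 200, 199, 200, 199, 200, 199, 199, 197, 198, 197, 196, 197, 197, 197, 197, 199, 198, 198, 206, 222, 222, 213, 194, 160, 120, 100, 98, 98, 96, 97, 98, 101, 125, 167, 195, 204, 205, 204, 203]
plate corner side [ 501.1 -186.9    8. ]
plate corner side [ 632.1 -159.4    8. ]
bar top wrist z=45 [587.1 -34.   45. ]
bar top wrist z=45 [ 613.1 -157.3   45. ]
cam in tool [77.5 -1.6 21.1] axis in tool [-0.293 -0.001  0.956]
pred face corners [[359.6, 288.1], [297.8, 288.1], [361.5, 228.8], [296.3, 228.8]] tip [[326.8 206.8]]
b [6.16396761e-02 2.58767544e+02] (np.float64(274.5), 251) (np.float64(276.5), 289)
y [7.77619725e-02 2.83389521e+02] (np.float64(303.0), 250) (np.float64(305.5), 286)
```

```bash
python3 - <<'E'
from h import *
im,c=load("w1"); s,d=load("si"); g=cv2.cvtColor(s,cv2.COLOR_BGR2GRAY).astype(int)
Rt=rp(11.9,50); zt=-Rt.apply([0,0,1]); xt=Rt.apply([1,0,0]); 
print("blue col274",g[234:258,274].tolist(),"row244",g[244,260:288].tolist()); print("yel col302",g[232:256,302].tolist(),"row242",g[242,292:314].tolist())
for nm,w,u,h in (("b",(334,239.5),(273.7,239.7),19),("y",(201.5,250),(302.5,237.3),14)):
    E,gap=two(c,w,d,u); print(nm,"edge",E.round(1),"gap",gap.round(1),"head",(E-11*zt-h*xt).round(1))
    for zc in (105,): 
        z=zc+11*zt[2]+h*xt[2]; print("  wrist-only",(onz(c,w,z)-11*zt-h*xt).round(1)," side-only",(onz(d,u,z)-11*zt-h*xt).round(1))
crop=cv2.resize(im[225:300,160:380],None,fx=3.6,fy=3.6); cv2.imwrite("pics/w1c.png",crop)
E
```

```text
blue col274 [36, 33, 32, 34, 39, 69, 131, 202, 234, 238, 238, 238, 238, 236, 227, 183, 109, 78, 90, 93, 93, 90, 85, 81] row244 [32, 31, 33, 33, 38, 73, 148, 217, 235, 238, 238, 238, 238, 238, 238, 238, 238, 238, 238, 235, 211, 121, 45, 33, 33, 34, 33, 34]
yel col302 [35, 37, 39, 39, 43, 78, 144, 211, 234, 237, 237, 237, 236, 233, 213, 149, 121, 131, 145, 146, 140, 127, 116, 125] row242 [33, 34, 33, 34, 61, 127, 202, 233, 237, 237, 237, 237, 237, 236, 234, 214, 130, 57, 40, 43, 56, 68]
b edge [ 518.4 -149.8  130.7] gap 2.1 head [ 514.7 -150.6  109.1]
  wrist-only [ 517.4 -151.3  105. ]  side-only [ 511.7 -150.3  105. ]
y edge [499.  -75.3 125.5] gap 6.1 head [498.5 -75.4 107.7]
  wrist-only [500.8 -77.  105. ]  side-only [494.7 -73.2 105. ]
```

View pics/w1c.png

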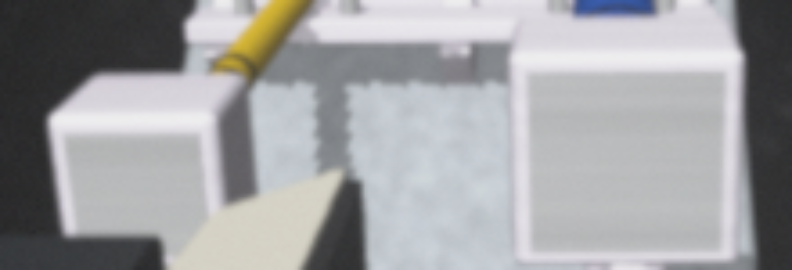

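The crop shows the blue head's face spanning px 303–366 by 241–298. Two views put its centre at about (515.5, −150, 106.5), consistent with the stated 105 mm height and the slot line. I'll align first, then advance.

```bash
python3 - <<'E'
from h import *
Rt=rp(11.9,50); z=Rt.apply([0,0,1]); H=np.array([515.5,-149.8,106.5])
rel(H-205*z,Rt); rel(H-169*z,Rt)
E
```

```text
t 1.03 shift m [-0.0053, 0.0035, 0.0176] turn [0.0019, 0.002, -0.0038]
t 1.03 shift m [-0.0052, 0.0034, 0.0536] turn [0.0019, 0.002, -0.0038]
```

```bash
python3 -m pendant '[[[-0.005,0.001,0.018],[0.002,0.002,-0.004],0.06],[[-0.005,0.001,0.018],[0.002,0.002,-0.004],0.06],[[-0.005,0.001,0.018],[0.002,0.002,-0.004],0.06]]'
python3 - <<'E'
from h import *
Rt=rp(11.9,50); z=Rt.apply([0,0,1]); H=np.array([515.5,-149.8,106.5])
rel(H-205*z,Rt); rel(H-169*z,Rt)
im,c=cam("wrist","w2"); g=cv2.cvtColor(im,cv2.COLOR_BGR2GRAY).astype(int)
zt=-z;xt=Rt.apply([1,0,0]);yt=np.cross(zt,xt)
print("pred",proj(c,[H+11*zt+19*a*xt+19*b*yt for a in(-1,1) for b in(-1,1)]).round(1).tolist())
cv2.imwrite("pics/w2c.png",im[180:340,200:440].repeat(3,0).repeat(3,1))
E
```

```text
time: 1.28
tool_pos: [362.0, -182.6, 239.4]
tcp_rot: [3.136, -0.874, 0.209]
contact_force: [-0.0, -0.9, -0.1]
grip_width: 60.1
t 1.28 shift m [-0.0009, -0.0005, 0.0007] turn [0.0046, -0.0017, 0.0005]
t 1.28 shift m [-0.001, -0.0006, 0.0367] turn [0.0046, -0.0017, 0.0005]
pred [[352.9, 310.8], [283.9, 310.9], [354.8, 245.7], [281.7, 245.7]]
```

View pics/w2c.png

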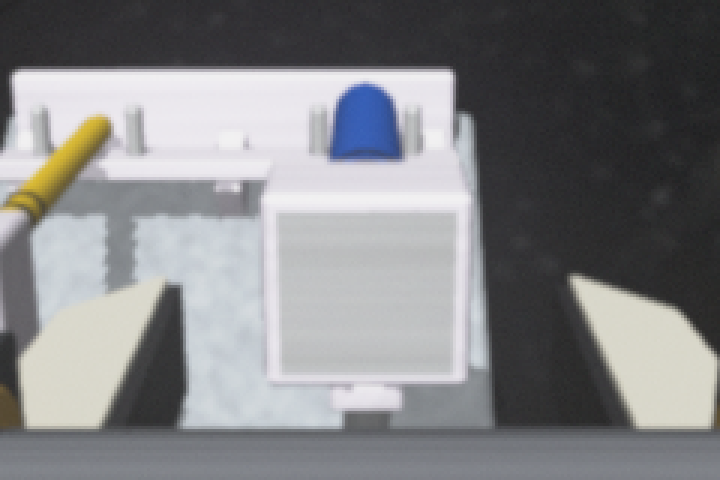

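The face spans about 287–357 px, midway between the finger tips at 255 and 389. I'll advance and close.

```bash
python3 -m pendant '[[[-0.001,0,0.02],[0.004,-0.002,0],0.06],[[-0.001,0,0.039],[0.004,-0.002,0],0.06],[[-0.001,0,0.039],[0.004,-0.002,0],0.06],[[-0.001,0,0.039],[0.004,-0.002,0],0.02],[[-0.001,0,0.039],[0.004,-0.002,0],0.02],[[-0.001,0,0.039],[0.004,-0.002,0],0.02],[[-0.001,0,0.039],[0.004,-0.002,0],0.02],[[-0.001,0,0.039],[0.004,-0.002,0],0.02],[[-0.001,0,0.039],[0.004,-0.002,0],0.02]]'; python3 - <<'E'
from h import *
o=get_obs(); R0=R.from_euler('xyz',o["tcp_rot"]); p=np.array(o["tool_pos"])
rel(p+[0,0,100],R0); print(o["contact_force"].round(1), o["grip_width"])
print("z",R0.apply([0,0,1]))
cam("wrist","w3"); cam("side","si3")
E
```

```text
time: 2.08
tool_pos: [390.2, -176.2, 214.1]
tcp_rot: [3.139, -0.873, 0.209]
contact_force: [-6.5, -2.5, 6.8]
grip_width: 38.1
t 2.08 shift m [0.0766, 0.0002, -0.0642] turn [0.0, 0.0, 0.0]
[-6.5 -2.5  6.8] 38.07585199463829
z [ 0.75032371  0.15592986 -0.64241747]
```

Grip confirmed at 38.1 mm. Next I lift straight up, then turn the tool upright while still rising.

```bash
python3 - <<'E'
from h import *
rel([400,-150,490],rp(0,0))
E
```

```text
t 2.18 shift m [0.2211, -0.0231, -0.1658] turn [-0.0884, -0.8702, 0.1941]
```

```bash
python3 -m pendant '[[[0.023,0,-0.02],[0,0,0],0.02],[[0.051,0,-0.043],[0,0,0],0.02],[[0.077,0,-0.064],[0,0,0],0.02],[[0.1,-0.004,-0.08],[-0.012,-0.12,0.027],0.02],[[0.221,-0.023,-0.166],[-0.088,-0.87,0.194],0.02],[[0.221,-0.023,-0.166],[-0.088,-0.87,0.194],0.02],[[0.221,-0.023,-0.166],[-0.088,-0.87,0.194],0.02],[[0.221,-0.023,-0.166],[-0.088,-0.87,0.194],0.02],[[0.221,-0.023,-0.166],[-0.088,-0.87,0.194],0.02],[[0.221,-0.023,-0.166],[-0.088,-0.87,0.194],0.02]]'; python3 - <<'E'
from h import *
print(get_obs()["joint_positions"].round(3)); rel([400,-150,490],rp(0,0)); rel([445,300,490],rp(-19.2,0))
cam("wrist","w4"); a,_=cam("scene","sc4"); b,_=cam("side","si4")
cv2.imwrite("pics/chk4.png",np.hstack([cv2.resize(a[150:330,200:400],(400,360)),cv2.resize(b[120:300,180:380],(400,360))]))
E
```

```text
time: 3.02
tool_pos: [399.1, -150.4, 482.4]
tcp_rot: [-3.091, -0.354, 0.089]
contact_force: [1.4, 1.0, -2.8]
grip_width: 38.2
[-0.63   0.029  1.726  0.294  1.165  0.756]
t 3.02 shift m [0.0035, -0.0007, -0.0068] turn [-0.066, -0.3519, 0.0967]
t 3.02 shift m [0.0829, -0.4428, 0.0451] turn [-0.1247, -0.3384, 0.4282]
```

View pics/chk4.png

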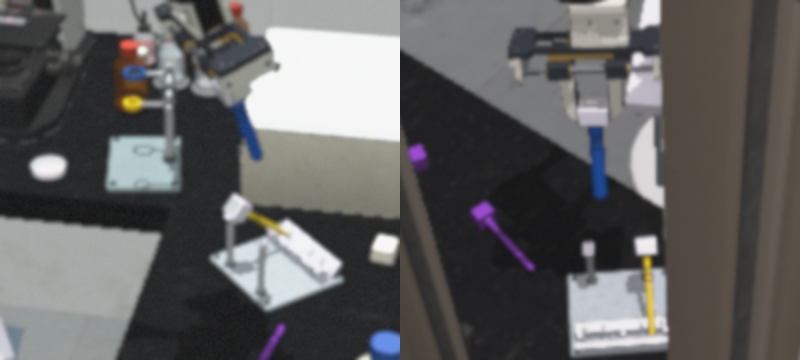

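The blue tamper is held straight and clear of the rest. Both rings show in the scene view, blue at (267,186) and yellow at (265,201), so I triangulate them.

```bash
python3 - <<'E'
from h import *
s,d=load("sc4"); t,e=load("si")
def cen(im,lo,hi,roi):
    hsv=cv2.cvtColor(im,cv2.COLOR_BGR2HSV); x0,y0,x1,y1=roi; m=cv2.inRange(hsv[y0:y1,x0:x1],lo,hi)
    c=max(cv2.findContours(m,0,2)[0],key=cv2.contourArea); el=cv2.fitEllipse(c); return np.array(el[0])+[x0,y0],el[1],cv2.boundingRect(c)
B=((100,100,50),(125,255,255));Y=((18,100,70),(36,255,255))
for n,c,r1,r2 in (("blue",B,(250,175,285,198),(430,220,460,250)),("yel",Y,(250,192,285,212),(390,205,420,240))):
    u1=cen(s,*c,r1);u2=cen(t,*c,r2); P,g=two(d,u1[0],e,u2[0]); print(n,u1,u2,"P",P.round(1),"gap",g.round(1),"scene z147",onz(d,u1[0],147).round(1),"side z147",onz(e,u2[0],147).round(1))
E
python3 -m pendant '[[[0.083,-0.443,0.045],[-0.125,-0.338,0.428],0.02],[[0.083,-0.443,0.045],[-0.125,-0.338,0.428],0.02],[[0.083,-0.443,0.045],[-0.125,-0.338,0.428],0.02],[[0.083,-0.443,0.045],[-0.125,-0.338,0.428],0.02],[[0.083,-0.443,0.045],[-0.125,-0.338,0.428],0.02],[[0.083,-0.443,0.045],[-0.125,-0.338,0.428],0.02],[[0.083,-0.443,0.045],[-0.125,-0.338,0.428],0.02],[[0.083,-0.443,0.045],[-0.125,-0.338,0.428],0.02],[[0.083,-0.443,0.045],[-0.125,-0.338,0.428],0.02],[[0.083,-0.443,0.045],[-0.125,-0.338,0.428],0.02]]'
```

```text
blue (array([267.02768898, 185.86085987]), (6.338601589202881, 11.358962059020996), (11, 9, 12, 6)) (array([443.57384777, 235.16450691]), (13.713541984558105, 16.316347122192383), (6, 9, 16, 15)) P [460.6 305.9 147.3] gap 1.4 scene z147 [461.  305.4 147. ] side z147 [459.6 306.4 147. ]
yel (array([265.90857506, 201.42911816]), (9.126564025878906, 11.622846603393555), (10, 5, 11, 10)) (array([405.82995796, 221.38580132]), (10.167659759521484, 11.107375144958496), (10, 11, 12, 12)) P [425.1 203.3 145.6] gap 1.6 scene z147 [424.6 199.6 147. ] side z147 [425.2 203.6 147. ]
time: 4.0
tool_pos: [435.8, 217.2, 487.0]
tcp_rot: [-3.139, -0.005, -0.329]
contact_force: [2.1, -1.0, -2.5]
grip_width: 38.0
```

```bash
python3 - <<'E'
from h import *
rel([461,306,482],rp(-19,0))
E
```

```text
t 4.0 shift m [-0.0049, -0.0922, 0.0052] turn [-0.0024, -0.0055, 0.0029]
```

```bash
python3 -m pendant '[[[-0.005,-0.08,0.004],[0,0,0],0.02],[[-0.005,-0.08,0.004],[0,0,0],0.02],[[-0.005,-0.08,0.004],[0,0,0],0.02],[[-0.005,-0.08,0.004],[0,0,0],0.02],[[-0.005,-0.08,0.004],[0,0,0],0.02]]'; python3 - <<'E'
from h import *
rel([461,306,482],rp(-19,0))
a,_=cam("wrist","w5"); b,_=cam("side","si5"); s,_=cam("scene","sc5")
cv2.imwrite("pics/chk5.png",np.hstack([cv2.resize(a,(400,300)),cv2.resize(b[130:280,360:500],(280,300)),cv2.resize(s[120:220,240:280],(120,300))]))
E
```

```text
time: 4.42
tool_pos: [457.5, 292.3, 483.4]
tcp_rot: [-3.141, -0.006, -0.329]
contact_force: [-0.5, 0.3, -0.9]
grip_width: 37.3
t 4.42 shift m [-0.0011, -0.0141, 0.0014] turn [-0.0008, -0.006, 0.0026]
```

View pics/chk5.png

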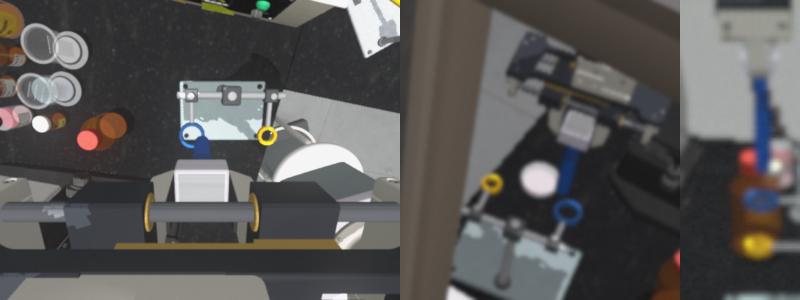

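The tamper hangs upright above the blue ring. In full-size wrist pixels the ring is near (306,214) and the handle end near (325,235). I'll measure both from this same camera so that its calibration error cancels.

```bash
python3 - <<'E'
from h import *
im,c=load("w5"); hsv=cv2.cvtColor(im,cv2.COLOR_BGR2HSV)
roi=im[185:265,275:345]; h=hsv[185:265,275:345]
m=cv2.inRange(h,(95,90,40),(128,255,255))
for r in range(8,72,2): print(185+r,''.join('.' if not m[r,k] else str(min(9,h[r,k,2]//26)) for k in range(0,70)))
E
```

```text
193 ......................................................................
195 ......................................................................
197 .........................55556666665555...............................
199 .....................6666677777777777776655...........................
201 ...................566777777777..7777777776655........................
203 .................6667767................77777666......................
205 ...............666667.....................7777766.....................
207 .............456667..........................77766....................
209 ............456676............................67766...................
211 ...........356676..............................67767..................
213 ...........456766...............................6777..................
215 ...........466666...............................6776..................
217 ...........466665..............................55556..................
219 ...........466665.........................554444444445................
221 ............566765......................544444
[... 599 characters left out ...]
4444444444444444.........
239 ...................................344444444444444444444444443........
241 ..................................3444444444444444444444444443........
243 ..................................3444444444444444444444444443........
245 ..................................3444444444444444444444444444........
247 ..................................3444444333333333..33344444443.......
249 ..................................44433333344444444444333334443.......
251 .................................33333344433333333333344433.333.......
253 .................................3333433..3334444443333.3333333.......
255 ......................................................................
```

```bash
python3 - <<'E'
from h import *
im,c=load("w5")
o=get_obs(); print(o["tool_pos"],o["tcp_rot"])
# w5 pose as measured then
p=np.array([457.5,292.3,483.4]); R0=R.from_euler('xyz',[-3.141,-.006,-.329])
for L in (290,296,302):
    print(L,"axis tip px",proj(c,[p+R0.apply([0,0,L])]).round(1),"edge",proj(c,[p+R0.apply([6,0,L])]).round(1), "head face edges",proj(c,[p+R0.apply([19*a,19*b,L-138]) for a,b in((1,-1),(1,1))]).round(1).tolist())
r=onz(c,(306.8,215.7),152); print("ring",r, "in tool",R0.inv().apply(r-p).round(1))
h=cv2.cvtColor(im,cv2.COLOR_BGR2GRAY); print("head col 323",h[250:345,323].tolist()); print("row 335",h[335,270:375].tolist())
E
```

```text
[457.58098229 291.43127308 485.24437736] [-3.13881306 -0.00874164 -0.33140454]
290 axis tip px [[321.4 228.5]] edge [[321.4 221.2]] head face edges [[273.5, 280.1], [367.7, 280.0]]
296 axis tip px [[321.4 226.4]] edge [[321.4 219.2]] head face edges [[275.4, 274.0], [366.0, 274.0]]
302 axis tip px [[321.5 224.4]] edge [[321.5 217.3]] head face edges [[277.2, 268.4], [364.4, 268.4]]
ring [463.57933681 304.47336619 152.        ] in tool [-2.000e-01 -1.330e+01  3.314e+02]
head col 323 [65, 62, 64, 71, 83, 114, 138, 144, 146, 148, 150, 148, 147, 146, 145, 148, 148, 149, 149, 151, 160, 184, 209, 223, 231, 236, 239, 238, 227, 205, 205, 209, 212, 211, 210, 207, 208, 209, 212, 211, 210, 211, 207, 204, 202, 201, 200, 202, 203, 203, 203, 205, 205, 208, 208, 208, 208, 207, 207, 207, 207, 205, 205, 208, 208, 208, 206, 205, 206, 206, 205, 199, 163, 105, 76, 80, 86, 92, 92, 89, 94, 100, 101, 98, 102, 105, 108, 111, 113, 115, 116, 117, 115, 116, 117]
row 335 [103, 104, 103, 104, 103, 103, 103, 104, 104, 104, 104, 103, 104, 104, 104, 104, 104, 104, 104, 103, 104, 104, 104, 103, 104, 103, 104, 104, 104, 105, 105, 105, 104, 105, 106, 104, 104, 103, 105, 105, 105, 104, 105, 107, 106, 105, 104, 105, 106, 106, 106, 105, 105, 105, 105, 105, 104, 106, 105, 106, 107, 105, 104, 106, 105, 105, 106, 107, 105, 105, 106, 104, 105, 106, 106, 105, 104, 106, 104, 106, 105, 105, 103, 106, 105, 105, 105, 104, 104, 103, 106, 105, 104, 105, 104, 104, 106, 104, 105, 104, 105, 104, 104, 105, 105]
```

```bash
python3 -m pendant '[[[-0.0005,-0.014,0],[0,0,0],0.02],[[-0.0005,-0.014,0],[0,0,0],0.02],[[-0.0005,-0.014,0.018],[0,0.003,0],0.02],[[-0.0005,-0.014,0.018],[0,0.003,0],0.02],[[-0.0005,-0.014,0.018],[0,0.003,0],0.02],[[-0.0005,-0.014,0.018],[0,0.003,0],0.02]]'; python3 - <<'E'
from h import *
a,c=cam("wrist","w6"); hsv=cv2.cvtColor(a,cv2.COLOR_BGR2HSV)
b,_=cam("side","si6"); s,_=cam("scene","sc6")
o=get_obs(); p=np.array(o["tool_pos"]); R0=R.from_euler('xyz',o["tcp_rot"]); print(p,o["tcp_rot"],o["contact_force"])
print("axis at ring plane",proj(c,[p+R0.apply([0,0,p[2]-152])]).round(1),"tip axis",proj(c,[p+R0.apply([0,0,299])]).round(1))
m=cv2.inRange(hsv,(95,90,40),(128,255,255))
for r in range(185,262,2): print(r,''.join('.' if not m[r,k] else str(min(9,hsv[r,k,2]//26)) for k in range(285,365)))
E
```

```text
time: 5.07
tool_pos: [461.9, 305.5, 468.2]
tcp_rot: [-3.138, -0.013, -0.331]
contact_force: [-0.2, -0.7, -2.8]
grip_width: 38.1
[461.90467983 305.82268665 468.36044966] [-3.13768488 -0.01330976 -0.33047691] [-0.61887199 -0.35941879 -2.10552001]
axis at ring plane [[320.7 219.8]] tip axis [[320.7 225.3]]
185 ................................................................................
187 ................................................................................
189 ................................................................................
191 ................................................................................
193 ................................................................................
195 ................................................................................
197 ................................................................................
199 ................................................................................
201 ................................................................................
203 ..........................
[... 1819 characters left out ...]
....................
247 ........................34444443333.3333..33344444443...........................
249 .......................344433333444444444444333334443...........................
251 .......................33333444443333333333344433.343...........................
253 .......................33334333.3344444443333.3333333...........................
255 ................................................................................
257 ................................................................................
259 ................................................................................
261 ................................................................................
```

The image shows the ring centre at (323,222) and the handle on the same column. The tool is tilted about 0.012 rad, so I'll level it and shift slightly before lowering.

```bash
python3 - <<'E'
from h import *
o=get_obs(); p=np.array(o["tool_pos"]); Rt=rp(-19,0); t=p+2.0*Rt.apply([1,0,0])
rel(t,Rt); t[2]=380; rel(t,Rt)
E
```

```text
t 5.22 shift m [0.002, 0.0, 0.0] turn [-0.0039, -0.0133, 0.0012]
t 5.22 shift m [0.0008, 0.0003, 0.0884] turn [-0.0039, -0.0133, 0.0012]
```

```bash
python3 -m pendant '[[[0.002,0,0],[-0.003,-0.012,0],0.02],[[0.002,0,0],[-0.003,-0.012,0],0.02],[[0.002,0,0.012],[-0.003,-0.012,0],0.02],[[0.0015,0,0.025],[-0.003,-0.012,0],0.02],[[0.0015,0,0.04],[-0.003,-0.012,0],0.02],[[0.0015,0,0.05],[-0.003,-0.012,0],0.02],[[0.0015,0,0.05],[-0.003,-0.012,0],0.02]]'; python3 - <<'E'
from h import *
a,c=cam("wrist","w7"); b,_=cam("side","si7")
o=get_obs(); p=np.array(o["tool_pos"]); print(p,o["tcp_rot"],o["contact_force"],o["moment"])
hsv=cv2.cvtColor(a,cv2.COLOR_BGR2HSV); m=cv2.inRange(hsv,(95,90,40),(128,255,255))
for r in range(199,262,2): print(r,''.join('.' if not m[r,k] else str(min(9,hsv[r,k,2]//26)) for k in range(285,365)))
E
```

```text
time: 5.8
tool_pos: [463.7, 305.3, 415.3]
tcp_rot: [3.138, 0.003, -0.33]
contact_force: [0.5, 0.1, -2.2]
grip_width: 37.8
[464.08350496 305.56040174 417.69185541] [ 3.14138952e+00 -2.21572264e-04 -3.30212561e-01] [-0.11900243  0.80093068 -1.3961673 ] [0.03296918 0.09569391 0.02219587]
199 ................................................................................
201 ................................................................................
203 ................................................................................
205 ................................................................................
207 ................................................................................
209 ................................................................................
211 ................................................................................
213 ................................................................................
215 .........................55556667777877766665555................................
217 ......................55677778888888888888888
[... 1205 characters left out ...]
6...................
247 ............577787654433445554443.3.3333..3444455544457777764...................
249 ............467788765444444433444445555554444434444557777765....................
251 .............467788876544433444444333333344444443.446777775.....................
253 ...............567788875444443..3444444444443..44434567764......................
255 ................................................................................
257 ................................................................................
259 ................................................................................
261 ................................................................................
```

```bash
python3 - <<'E'
from h import *
im,c=load("w7"); p=np.array([463.9,305.5,417]); R0=rp(-18.95,0)
from numpy import array
for L in (230,265,299): print(L,proj(c,[p+R0.apply(v) for v in ([0,0,L],[9.5,0,L],[6,0,L],[0,9.5,L],[0,-9.5,L])]).round(1).tolist())
b=5; P=p+R0.apply([0,0,265])
x=R0.apply([1,0,0]);y=R0.apply([0,1,0])
print("ring outer if coaxial",proj(c,[P+19*x,P-19*x,P+19*y,P-19*y,P+14*x,P-14*y,P+14*y]).round(1).tolist())
h=cv2.cvtColor(im,cv2.COLOR_BGR2HSV)
for r in range(211,228): print(r,[tuple(h[r,k]) [2] for k in range(312,332,3)])
E
```

```text
230 [[319.6, 255.3], [319.5, 240.8], [319.5, 246.2], [334.8, 255.3], [304.3, 255.3]]
265 [[319.7, 237.9], [319.7, 225.1], [319.7, 229.9], [333.0, 237.8], [306.5, 237.9]]
299 [[319.9, 224.8], [319.9, 213.4], [319.9, 217.6], [331.6, 224.8], [308.1, 224.8]]
ring outer if coaxial [[319.7, 212.1], [319.8, 262.5], [346.2, 237.8], [293.3, 237.9], [319.7, 219.0], [300.2, 237.9], [339.2, 237.8]]
211 [np.uint8(244), np.uint8(234), np.uint8(205), np.uint8(231), np.uint8(202), np.uint8(240), np.uint8(245)]
212 [np.uint8(235), np.uint8(204), np.uint8(203), np.uint8(229), np.uint8(197), np.uint8(216), np.uint8(237)]
213 [np.uint8(186), np.uint8(147), np.uint8(190), np.uint8(215), np.uint8(181), np.uint8(153), np.uint8(198)]
214 [np.uint8(136), np.uint8(136), np.uint8(177), np.uint8(196), np.uint8(169), np.uint8(137), np.uint8(144)]
215 [np.uint8(143), np.uint8(167), np.uint8(193), np.uint8(208), np.uint8(188), np.uint8(164), np.uint8(143)]
216 [np.uint8(177), np.uint8(198), np.uint8(210), np.uint8(214), np.uint8(211), np.uint8(200), np.uint8(177)]
217 [np.uint8(205), np.uint8(210), np.uint8(214), 
[... 459 characters left out ...]
int8(156), np.uint8(175), np.uint8(196)]
222 [np.uint8(197), np.uint8(141), np.uint8(139), np.uint8(138), np.uint8(143), np.uint8(146), np.uint8(175)]
223 [np.uint8(214), np.uint8(132), np.uint8(136), np.uint8(138), np.uint8(139), np.uint8(137), np.uint8(153)]
224 [np.uint8(212), np.uint8(132), np.uint8(137), np.uint8(138), np.uint8(141), np.uint8(139), np.uint8(140)]
225 [np.uint8(189), np.uint8(132), np.uint8(137), np.uint8(139), np.uint8(140), np.uint8(139), np.uint8(136)]
226 [np.uint8(171), np.uint8(133), np.uint8(137), np.uint8(139), np.uint8(140), np.uint8(138), np.uint8(135)]
227 [np.uint8(160), np.uint8(133), np.uint8(136), np.uint8(137), np.uint8(138), np.uint8(140), np.uint8(137)]
```

```bash
python3 -m pendant '[[[-0.0013,-0.0017,0],[0,0,0],0.02],[[-0.0013,-0.0017,0.02],[0,0,0],0.02],[[-0.0013,-0.0017,0.04],[0,0,0],0.02],[[-0.0013,-0.0017,0.06],[0,0,0],0.02],[[-0.0013,-0.0017,0.06],[0,0,0],0.02],[[-0.0013,-0.0017,0.06],[0,0,0],0.02]]'; python3 - <<'E'
from h import *
a,c=cam("wrist","w8"); b,_=cam("side","si8"); s,_=cam("scene","sc8")
o=get_obs(); print(o["tool_pos"],o["tcp_rot"],o["contact_force"],o["moment"])
cv2.imwrite("pics/chk8.png",np.hstack([cv2.resize(a[190:340,240:400],(420,400)),cv2.resize(b[180:260,380:460],(380,400))]))
E
```

```text
time: 6.4
tool_pos: [463.3, 307.7, 357.9]
tcp_rot: [3.141, 0.0, -0.33]
contact_force: [-1.1, -0.4, -2.0]
grip_width: 37.7
[463.69758271 307.77531935 359.39887778] [-3.13933522e+00 -2.74073695e-03 -3.30171462e-01] [-0.47959279 -0.28315783 -1.4115577 ] [ 0.06945768  0.0551117  -0.02291371]
```

View pics/chk8.png

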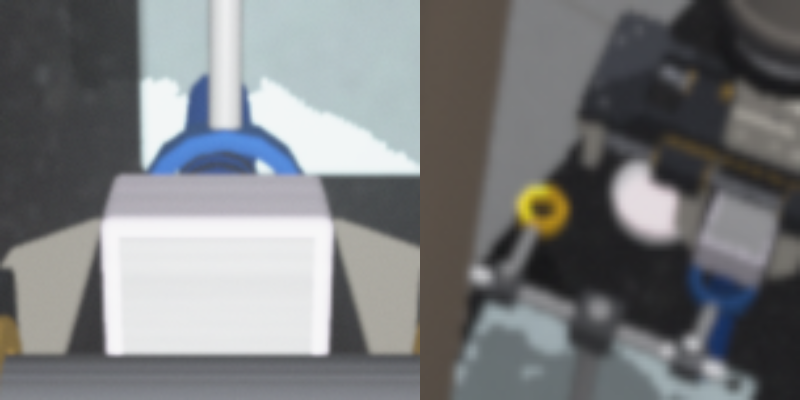

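The handle is through the blue ring, with the head about 20 mm above it. The ring centre sits about 1 mm to the +y side of the tool axis in the crop: ring about 226, head 217–220. I'll correct that and lower towards the seat.

```bash
python3 -m pendant '[[[0,0.001,0],[0,0,0],0.02],[[0,0.001,0.008],[0,0,0],0.02],[[0,0.001,0.016],[0,0,0],0.02],[[0,0.001,0.02],[0,0,0],0.02],[[0,0.001,0.02],[0,0,0],0.02],[[0,0.001,0.02],[0,0,0],0.02]]'; python3 -c "
from plant import get_obs
o=get_obs(); print(o['moment'])"
```

```text
time: 7.05
tool_pos: [462.9, 306.5, 337.0]
tcp_rot: [3.141, 0.0, -0.33]
contact_force: [-0.8, 0.3, -2.5]
grip_width: 37.8
[ 0.08720135  0.01263799 -0.08860713]
```

```bash
python3 -m pendant '[[[0,0,0.002],[0,0,0],0.02],[[0,0,0.003],[0,0,0],0.02],[[0,0,0.003],[0,0,0],0.02]]'; python3 -m pendant '[[[0,0,0.001],[0,0,0],0.02],[[0,0,0.002],[0,0,0],0.02],[[0,0,0.002],[0,0,0],0.02]]'; python3 - <<'E'
from h import *
a,c=cam("wrist","w9"); g=cv2.cvtColor(a,cv2.COLOR_BGR2HSV); m=cv2.inRange(g,(95,90,40),(128,255,255))
ys,xs=np.nonzero(m[200:270,270:380]); print("ring cols",xs.min()+270,xs.max()+270,"rows",ys.min()+200,ys.max()+200)
print(get_obs()["contact_force"])
E
```

```text
time: 7.3
tool_pos: [462.9, 306.5, 334.4]
tcp_rot: [3.141, -0.0, -0.33]
contact_force: [-0.7, -0.2, -1.6]
grip_width: 37.9
time: 7.55
tool_pos: [462.9, 306.5, 332.4]
tcp_rot: [3.141, -0.0, -0.33]
contact_force: [0.1, -0.3, -2.3]
grip_width: 37.8
ring cols 308 338 rows 221 254
[-0.34210778 -0.05418182 -2.37721729]
```

```bash
for i in 1 2 3; do python3 -m pendant '[[[0,0,0.001],[0,0,0],0.02],[[0,0,0.002],[0,0,0],0.02],[[0,0,0.002],[0,0,0],0.02]]' | egrep 'tool_pos|force'; done
```

```text
tool_pos: [462.9, 306.5, 331.9]
contact_force: [-3.4, -2.4, 7.1]
tool_pos: [462.7, 306.5, 331.8]
contact_force: [-7.3, -4.7, 20.4]
tool_pos: [462.5, 306.4, 331.7]
contact_force: [-11.7, -7.2, 32.6]
```

Contact at z about 332, as predicted for the head on the ring. I'll take the pressing load off, then release.

```bash
python3 -m pendant '[[[0,0,-0.003],[0,0,0],0.02],[[0,0,-0.005],[0,0,0],0.02],[[0,0,-0.005],[0,0,0],0.02]]'| egrep 'tool_pos|force';  python3 -m pendant '[[[0,0,0],[0,0,0],0.043],[[0,0,0],[0,0,0],0.046],[[0,0,0],[0,0,0],0.052],[[0,0,0],[0,0,0],0.056],[[0,0,0],[0,0,0],0.056],[[0,0,0],[0,0,0],0.056]]'; python3 - <<'E'
from h import *
for n in ("wrist","side","scene"): cam(n,n[0]+"10")
E
```

```text
tool_pos: [463.0, 306.6, 331.9]
contact_force: [0.4, 0.4, -2.2]
time: 9.1
tool_pos: [463.0, 306.6, 331.3]
tcp_rot: [3.141, -0.0, -0.33]
contact_force: [0.5, 0.1, -0.2]
grip_width: 55.8
```

```bash
python3 -m pendant '[[[0,0,-0.03],[0,0,0],0.056],[[0,0,-0.07],[0,0,0],0.056],[[0,0,-0.11],[0,0,0],0.056],[[0,0,-0.13],[0,0,0],0.056],[[0,0,-0.13],[0,0,0],0.056]]'; python3 - <<'E'
from h import *
a,c=cam("wrist","w11"); b,d=cam("side","si11"); s,e=cam("scene","sc11")
cv2.imwrite("pics/chk11.png",np.hstack([cv2.resize(a[170:300,240:380],(430,400)),cv2.resize(b[200:270,390:465],(370,345),interpolation=2)[:345] if 0 else cv2.resize(b[195:275,390:464],(370,400))]))
# predicted head top corners for a seated, centred head
print("joints",get_obs()["joint_positions"].round(2))
H=np.array([462.9,306.5,163.]); Rt=rp(11.9,50); z=Rt.apply([0,0,1])
Y=np.array([498.5,-75,106.5]); rel(Y-215*z,Rt)
E
```

```text
time: 9.67
tool_pos: [463.1, 306.7, 467.3]
tcp_rot: [-3.134, -0.008, -0.33]
contact_force: [0.8, 0.3, -0.4]
grip_width: 55.8
joints [ 0.45  0.36  1.34 -0.    1.44  2.35]
t 9.82 shift m [0.0163, 0.4334, 0.2164] turn [0.2354, 0.8519, -0.5027]
```

View pics/chk11.png

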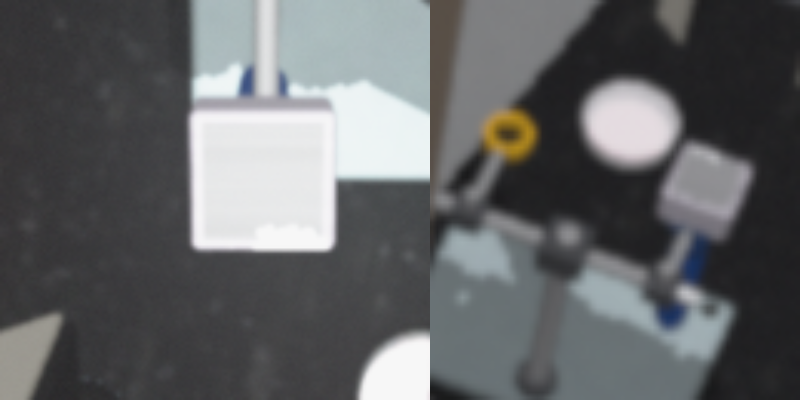

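The blue head sits level and square on its ring, concentric and aligned with the stand. Its shaft hangs below, and the dish is untouched. Now for the yellow tamper.

```bash
python3 - <<'E'
from h import *
Rt=rp(11.9,50); z=Rt.apply([0,0,1]); Y=np.array([499.5,-73.5,106]); rel(Y-205*z+[0,0,60],Rt)
E
```

```text
t 9.82 shift m [0.0233, 0.4278, 0.1633] turn [0.2354, 0.8519, -0.5027]
```

```bash
python3 -m pendant '[[[0.023,0.428,0.163],[0.235,0.852,-0.503],0.056],[[0.023,0.428,0.163],[0.235,0.852,-0.503],0.056],[[0.023,0.428,0.163],[0.235,0.852,-0.503],0.056],[[0.023,0.428,0.163],[0.235,0.852,-0.503],0.056],[[0.023,0.428,0.163],[0.235,0.852,-0.503],0.056],[[0.023,0.428,0.163],[0.235,0.852,-0.503],0.056],[[0.023,0.428,0.163],[0.235,0.852,-0.503],0.056],[[0.023,0.428,0.163],[0.235,0.852,-0.503],0.056],[[0.023,0.428,0.163],[0.235,0.852,-0.503],0.056],[[0.023,0.428,0.163],[0.235,0.852,-0.503],0.056]]'; python3 - <<'E'
from h import *
print(get_obs()["joint_positions"].round(2))
Rt=rp(11.9,50); z=Rt.apply([0,0,1]); Y=np.array([499.5,-73.5,106]); rel(Y-205*z+[0,0,60],Rt); rel(Y-205*z,Rt)
E
```

```text
time: 10.65
tool_pos: [394.0, 67.6, 361.0]
tcp_rot: [-3.039, -0.683, 0.081]
contact_force: [0.7, 0.2, -0.5]
grip_width: 56.2
[-0.1   0.04  2.15  0.66  0.36  0.8 ]
t 10.65 shift m [-0.0879, 0.1692, -0.0075] turn [-0.0133, 0.1847, -0.1003]
t 10.65 shift m [-0.1258, 0.1739, 0.0388] turn [-0.0133, 0.1847, -0.1003]
```

```bash
python3 -m pendant '[[[-0.088,0.169,-0.007],[-0.013,0.185,-0.1],0.056],[[-0.088,0.169,-0.007],[-0.013,0.185,-0.1],0.056],[[-0.088,0.169,-0.007],[-0.013,0.185,-0.1],0.056],[[-0.088,0.169,-0.007],[-0.013,0.185,-0.1],0.056],[[-0.088,0.169,-0.007],[-0.013,0.185,-0.1],0.056],[[-0.088,0.169,-0.007],[-0.013,0.185,-0.1],0.056],[[-0.088,0.169,-0.007],[-0.013,0.185,-0.1],0.056],[[-0.088,0.169,-0.007],[-0.013,0.185,-0.1],0.056]]'; python3 - <<'E'
from h import *
print(get_obs()["joint_positions"].round(2))
Rt=rp(11.9,50); z=Rt.apply([0,0,1]); Y=np.array([499.5,-73.5,106]); rel(Y-205*z+[0,0,60],Rt); rel(Y-205*z,Rt)
E
```

```text
time: 11.32
tool_pos: [357.0, -64.6, 310.7]
tcp_rot: [-3.141, -0.876, 0.21]
contact_force: [1.9, -0.9, -0.6]
grip_width: 56.4
[-0.62  0.11  2.36  1.58  0.61 -0.62]
t 11.32 shift m [-0.0224, 0.038, -0.0067] turn [-0.0022, -0.003, 0.0017]
t 11.32 shift m [-0.0685, 0.038, 0.0317] turn [-0.0022, -0.003, 0.0017]
```

```bash
python3 -m pendant '[[[-0.022,0.036,-0.007],[0,-0.003,0],0.05],[[-0.022,0.036,-0.007],[0,-0.003,0],0.05],[[-0.068,0.036,0.031],[0,-0.003,0],0.05],[[-0.068,0.036,0.031],[0,-0.003,0],0.05],[[-0.068,0.036,0.031],[0,-0.003,0],0.05],[[-0.068,0.036,0.031],[0,-0.003,0],0.05]]'; python3 - <<'E'
from h import *
Rt=rp(11.9,50); z=Rt.apply([0,0,1]); Y=np.array([499.5,-73.5,106])
print(get_obs()["joint_positions"].round(2)); rel(Y-205*z,Rt)
im,c=cam("wrist","w12"); zt=-z;xt=Rt.apply([1,0,0]);yt=np.cross(zt,xt)
print("pred",proj(c,[Y+11*zt+14*a*xt+14*b*yt for a in(-1,1) for b in(-1,1)]).round(1).tolist())
cv2.imwrite("pics/w12c.png",im[180:340,200:440].repeat(3,0).repeat(3,1))
E
```

```text
time: 11.82
tool_pos: [345.0, -103.9, 237.0]
tcp_rot: [-3.13, -0.866, 0.198]
contact_force: [0.3, -0.8, 0.2]
grip_width: 50.0
[-0.77  0.34  2.44  1.83  0.71 -1.1 ]
t 11.82 shift m [0.0009, 0.0021, -0.0002] turn [-0.0037, 0.0066, -0.0063]
pred [[352.1, 297.7], [300.4, 297.9], [353.1, 249.2], [299.1, 249.4]]
```

View pics/w12c.png

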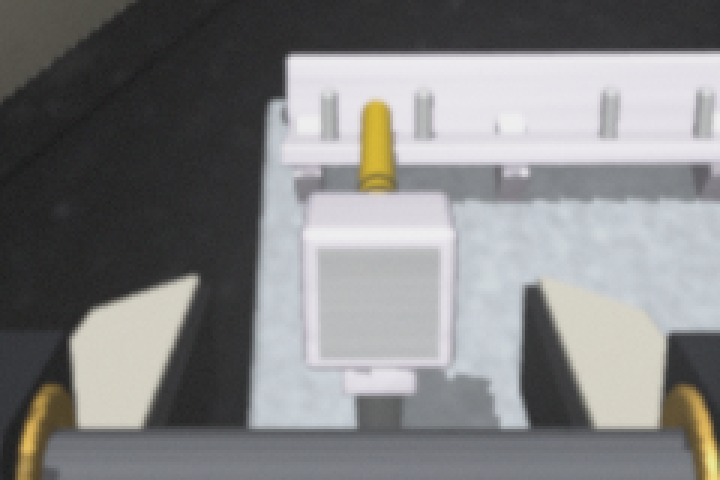

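The yellow head's face is centred at (327,279.5), with the finger tips at 266 and 380. So it is about 2 mm towards +y and slightly low. I'll correct, advance and close.

```bash
python3 -m pendant '[[[-0.0022,0.0013,0],[-0.003,0.006,-0.006],0.05],[[-0.0022,0.0013,0.02],[-0.003,0.006,-0.006],0.05],[[-0.0022,0.0013,0.04],[-0.003,0.006,-0.006],0.05],[[-0.0022,0.0013,0.04],[-0.003,0.006,-0.006],0.05],[[-0.0022,0.0013,0.04],[-0.003,0.006,-0.006],0.015],[[-0.0022,0.0013,0.04],[-0.003,0.006,-0.006],0.015],[[-0.0022,0.0013,0.04],[-0.003,0.006,-0.006],0.015],[[-0.0022,0.0013,0.04],[-0.003,0.006,-0.006],0.015],[[-0.0022,0.0013,0.04],[-0.003,0.006,-0.006],0.015]]'; python3 -m pendant '[[[-0.0,0,0],[0,0,0],0.015],[[0,0,0],[0,0,0],0.015]]'; python3 - <<'E'
from h import *
o=get_obs();rel(np.array(o["tool_pos"])+[0,0,100],R.from_euler('xyz',o["tcp_rot"])); rel([390,-90,490],rp(0,0)); print(o["joint_positions"].round(2))
E
```

```text
time: 12.62
tool_pos: [374.7, -99.8, 212.8]
tcp_rot: [3.131, -0.879, 0.218]
contact_force: [-2.7, -0.1, 3.4]
grip_width: 27.7
time: 12.78
tool_pos: [374.8, -99.9, 212.6]
tcp_rot: [3.131, -0.879, 0.217]
contact_force: [-5.3, -1.8, 6.4]
grip_width: 27.7
t 12.78 shift m [0.077, 0.0007, -0.0638] turn [0.0, 0.0, 0.0]
t 12.78 shift m [0.2245, -0.0046, -0.1639] turn [-0.0857, -0.8765, 0.1984]
[-0.69  0.45  2.4   2.01  0.72 -1.23]
```

Gripped at 27.7 mm. I lift and turn upright the same way.

```bash
python3 -m pendant '[[[0.023,0,-0.02],[0,0,0],0.015],[[0.051,0,-0.043],[0,0,0],0.015],[[0.077,0,-0.064],[0,0,0],0.015],[[0.1,-0.002,-0.08],[-0.012,-0.12,0.027],0.015],[[0.224,-0.005,-0.164],[-0.086,-0.876,0.198],0.015],[[0.224,-0.005,-0.164],[-0.086,-0.876,0.198],0.015],[[0.224,-0.005,-0.164],[-0.086,-0.876,0.198],0.015],[[0.224,-0.005,-0.164],[-0.086,-0.876,0.198],0.015],[[0.224,-0.005,-0.164],[-0.086,-0.876,0.198],0.015],[[0.224,-0.005,-0.164],[-0.086,-0.876,0.198],0.015]]'; python3 - <<'E'
from h import *
print(get_obs()["joint_positions"].round(2)); rel([390,-90,490],rp(0,0)); rel([415,165,495],rp(-19,0))
E
```

```text
time: 13.62
tool_pos: [388.0, -88.5, 426.1]
tcp_rot: [-3.061, -0.517, 0.135]
contact_force: [1.1, 1.1, -1.3]
grip_width: 27.7
[-0.55 -0.01  1.96  0.5   0.9   0.6 ]
t 13.62 shift m [0.0331, -0.0026, -0.0547] turn [-0.1131, -0.5107, 0.1527]
t 13.62 shift m [0.0869, -0.2491, -0.0099] turn [-0.1976, -0.4893, 0.4766]
```

```bash
python3 -m pendant '[[[0.033,-0.003,-0.055],[-0.113,-0.511,0.153],0.015],[[0.033,-0.003,-0.055],[-0.113,-0.511,0.153],0.015],[[0.033,-0.003,-0.055],[-0.113,-0.511,0.153],0.015],[[0.06,-0.12,-0.033],[-0.155,-0.5,0.32],0.015],[[0.087,-0.249,-0.01],[-0.198,-0.489,0.477],0.015],[[0.087,-0.249,-0.01],[-0.198,-0.489,0.477],0.015],[[0.087,-0.249,-0.01],[-0.198,-0.489,0.477],0.015],[[0.087,-0.249,-0.01],[-0.198,-0.489,0.477],0.015],[[0.087,-0.249,-0.01],[-0.198,-0.489,0.477],0.015],[[0.087,-0.249,-0.01],[-0.198,-0.489,0.477],0.015]]'; python3 - <<'E'
from h import *
rel([427,203.5,482],rp(-19,0))
E
```

```text
time: 14.45
tool_pos: [414.1, 163.9, 495.1]
tcp_rot: [-3.14, -0.006, -0.33]
contact_force: [0.1, -0.9, -0.8]
grip_width: 28.0
t 14.45 shift m [-0.0007, -0.0416, 0.0131] turn [-0.0015, -0.0059, 0.0015]
```

```bash
python3 -m pendant '[[[-0.001,-0.041,0.01],[-0.001,-0.006,0.001],0.015],[[-0.001,-0.041,0.017],[-0.001,-0.006,0.001],0.015],[[-0.001,-0.041,0.017],[-0.001,-0.006,0.001],0.015],[[-0.001,-0.041,0.017],[-0.001,-0.006,0.001],0.015],[[-0.001,-0.041,0.017],[-0.001,-0.006,0.001],0.015]]'; cat > look.py <<'E'
from h import *
import sys
n,r0,r1,c0,c1=sys.argv[1],*map(int,sys.argv[2:6])
a,c=cam("wrist",n); hsv=cv2.cvtColor(a,cv2.COLOR_BGR2HSV)
o=get_obs(); p=np.array(o["tool_pos"]); R0=R.from_euler('xyz',o["tcp_rot"]); print(p.round(1),o["tcp_rot"].round(4),o["contact_force"].round(1))
L=p[2]-152
print("tip",proj(c,[p+R0.apply(v) for v in ([0,0,296],[3,0,296])]).round(1).tolist())
print("ring if coaxial: ctr,outer+x,inner+x,outer-y,inner-y,inner+y,outer+y",proj(c,[p+R0.apply(v+[L]) for v in ([0,0],[14,0],[9,0],[0,-14],[0,-9],[0,9],[0,14])]).round(1).tolist())
m=cv2.inRange(hsv,(15,90,40),(38,255,255))
for r in range(r0,r1,2): print(r,''.join('.' if not m[r,k] else str(min(9,hsv[r,k,2]//26)) for k in range(c0,c1)))
E
python3 look.py w13 190 262 290 355
```

```text
time: 14.87
tool_pos: [426.9, 200.2, 478.6]
tcp_rot: [-3.141, -0.0, -0.332]
contact_force: [0.7, -0.4, -0.5]
grip_width: 28.0
[426.9 200.  478.9] [-3.1403e+00 -1.0000e-03 -3.3210e-01] [ 0.5 -0.3 -1.2]
tip [[321.3, 226.2], [321.3, 222.6]]
ring if coaxial: ctr,outer+x,inner+x,outer-y,inner-y,inner+y,outer+y [[321.4, 216.5], [321.4, 201.1], [321.4, 206.6], [305.6, 216.5], [311.3, 216.5], [331.5, 216.5], [337.1, 216.5]]
190 .................................................................
192 .................................................................
194 .................................................................
196 .................................................................
198 .................................................................
200 .................................................................
202 ..........................66..88...6.............................
204 .......................78889999999988877.........................
206 ....................6789999999999999999987.......................
208 ...................88999998.........99999987..
[... 1139 characters left out ...]

242 .........................3444444444443...........................
244 .........................3444444444443...........................
246 .........................3444455544443...........................
248 .........................3444444454443...........................
250 .........................3444444454443...........................
252 ........................24444455444444...........................
254 ........................344444554444443..........................
256 ........................344444554444443..........................
258 ........................344445544444443..........................
260 ........................344444455444443..........................
```

In the wrist image the yellow ring is centred at (321,217). The handle's visible end seems to be near row 233 rather than the expected 223, which suggests it is tilted in the jaws. I'll check with the two fixed cameras.

```bash
python3 - <<'E'
from h import *
res={}
Ns=[];ends=[];cs=[]
p=np.array(get_obs()["tool_pos"]); R0=rp(-19,0); print(p)
for n in ("side","scene"):
    im,c=cam(n,n[:2]+"13"); cs.append(c); hsv=cv2.cvtColor(im,cv2.COLOR_BGR2HSV)
    a=proj(c,[p+[0,0,-180],p+[0,0,-296]]); print(n,"pred head-bottom,tip",a.round(1).tolist())
    m=cv2.inRange(hsv,(15,80,40),(38,255,255)); x0,y0=np.maximum(a.min(0)-14,0).astype(int); x1,y1=(a.max(0)+14).astype(int)
    print((x0,y0))
    for r in range(y0,y1,1): print(r,''.join('.' if not m[r,k] else str(min(9,hsv[r,k,2]//26)) for k in range(x0,x1)))
E
```

```text
[426.90274473 200.02074574 478.92158573]
side pred head-bottom,tip [[411.2, 185.7], [406.0, 213.7]]
(np.int64(391), np.int64(171))
171 ............23....................
172 ..................................
173 ..................................
174 ..................................
175 ..................................
176 ..................................
177 ..................................
178 ..................................
179 ..................................
180 ..................................
181 ..................................
182 ..................................
183 ..................................
184 ..................................
185 ..................................
186 ..................................
187 ..................................
188 ..................................
189 ...................444............
190 ...................333............
191 ...................33.............
192 ...................33.............
193 ...................33.............
194 ..................333.............
195 ..................333........
[... 2747 characters left out ...]
...555..............
185 ............555..............
186 ............555..............
187 ............555..............
188 ............454..............
189 ...........3454..............
190 ...........3454..............
191 ...........344...............
192 ............3........32......
193 .....................3.......
194 .............................
195 .............................
196 .............................
197 .............................
198 ...........444...............
199 ..........45666665...........
200 .........45676666665.........
201 .........45677777776.........
202 ..........5677777766.........
203 ..........4566777665.........
204 ..........345666654..........
```

```bash
python3 - <<'E'
from h import *
im,c=load("w13")
for r in range(218,242): print(r,[im[r,k].tolist() for k in (313,317,321,325,329)])
cv2.imwrite("pics/w13c.png",np.hstack([cv2.resize(im[190:270,280:360],(400,400),interpolation=cv2.INTER_CUBIC),cv2.resize(load("si13")[0][165:235,370:440],(400,400),interpolation=cv2.INTER_CUBIC)]))
E
```

```text
218 [[219, 220, 207], [227, 225, 213], [224, 223, 210], [225, 224, 212], [208, 214, 201]]
219 [[206, 213, 200], [227, 224, 211], [224, 223, 209], [226, 225, 213], [187, 199, 192]]
220 [[176, 191, 185], [226, 224, 211], [222, 221, 206], [225, 224, 211], [156, 177, 179]]
221 [[138, 164, 170], [217, 215, 200], [214, 212, 194], [216, 215, 198], [109, 151, 170]]
222 [[91, 142, 167], [184, 184, 172], [180, 178, 164], [182, 184, 171], [67, 147, 182]]
223 [[60, 153, 191], [129, 140, 140], [130, 132, 126], [124, 138, 141], [47, 169, 215]]
224 [[46, 178, 221], [75, 116, 137], [76, 105, 120], [71, 118, 140], [46, 193, 233]]
225 [[46, 198, 236], [48, 127, 160], [48, 115, 144], [49, 134, 170], [45, 205, 239]]
226 [[46, 208, 240], [46, 158, 203], [44, 134, 171], [44, 166, 212], [41, 208, 241]]
227 [[46, 207, 240], [45, 192, 233], [45, 173, 219], [44, 195, 235], [44, 206, 240]]
228 [[51, 196, 235], [46, 209, 241], [44, 204, 239], [42, 209, 241], [43, 192, 233]]
229 [[50, 164, 209], [46, 207, 240], [43, 200, 237], [43, 207, 240], [49, 158, 201]]
230 [[56, 113, 141], [46, 188, 231], [46, 169, 213], [
[... 221 characters left out ...]
 121], [46, 113, 130], [50, 102, 118], [55, 55, 52]]
234 [[55, 55, 54], [47, 106, 122], [47, 113, 130], [44, 101, 115], [56, 55, 55]]
235 [[56, 58, 58], [45, 107, 125], [43, 113, 129], [45, 103, 117], [52, 53, 52]]
236 [[57, 58, 58], [45, 109, 125], [44, 113, 129], [45, 105, 121], [53, 54, 53]]
237 [[56, 57, 56], [45, 108, 124], [44, 112, 129], [46, 106, 122], [55, 56, 55]]
238 [[56, 60, 58], [44, 108, 124], [45, 114, 130], [44, 106, 120], [53, 52, 53]]
239 [[57, 59, 57], [44, 110, 124], [45, 113, 130], [45, 106, 122], [55, 54, 53]]
240 [[56, 56, 56], [42, 108, 123], [46, 114, 130], [45, 107, 122], [52, 52, 52]]
241 [[57, 59, 59], [44, 107, 123], [45, 114, 130], [46, 107, 123], [53, 53, 53]]
```

```bash
python3 - <<'E'
from h import *
im,c=load("w13"); s,d=load("si13"); sc,e=load("sc13")
p=np.array([426.9,200.0,478.8]); R0=rp(-19,0)
P,g=two(c,(321,230.8),d,(407.3,212.6)); print("tip edge, tool frame",R0.inv().apply(P-p).round(1),"gap",g.round(1))
for x in (0,-4,-7):
  for L in (290,296): print(x,L,"wrist",proj(c,[p+R0.apply([x+3,0,L])]).round(1),"side",proj(d,[p+R0.apply([x,0,L])]).round(1),"scene",proj(e,[p+R0.apply([x,0,L])]).round(1))
h=cv2.cvtColor(im,cv2.COLOR_BGR2GRAY); print("col321 258-300",h[258:305,321].tolist())
for L in (150,155,160): print("head end +x edge",L,[proj(c,[p+R0.apply([14+k,0,L])]).round(1).tolist() for k in (0,2)], "lower edge",proj(c,[p+R0.apply([14,0,L+22])]).round(1).tolist())
E
```

```text
tip edge, tool frame [ -3.4  -1.4 294.1] gap 1.6
0 290 wrist [[321.8 224.9]] side [[406.2 212.4]] scene [[266.2 189.3]]
0 296 wrist [[321.8 222.9]] side [[406.  213.7]] scene [[266.3 191. ]]
-4 290 wrist [[321.8 229.8]] side [[406.8 211.3]] scene [[265.  189.3]]
-4 296 wrist [[321.8 227.7]] side [[406.5 212.7]] scene [[265. 191.]]
-7 290 wrist [[321.8 233.4]] side [[407.2 210.5]] scene [[264.  189.3]]
-7 296 wrist [[321.8 231.2]] side [[406.9 211.9]] scene [[264. 191.]]
col321 258-300 [109, 108, 110, 109, 107, 93, 75, 88, 103, 107, 95, 74, 78, 100, 109, 105, 91, 74, 98, 122, 128, 128, 127, 128, 128, 129, 130, 130, 129, 128, 130, 131, 131, 131, 131, 143, 162, 186, 204, 216, 222, 226, 226, 210, 185, 185, 187]
head end +x edge 150 [[[321.2, 293.6]], [[321.2, 289.1]]] lower edge [[321.4, 271.8]]
head end +x edge 155 [[[321.2, 288.1]], [[321.2, 283.7]]] lower edge [[321.4, 267.6]]
head end +x edge 160 [[[321.3, 282.9]], [[321.3, 278.6]]] lower edge [[321.4, 263.6]]
```

View pics/w13c.png

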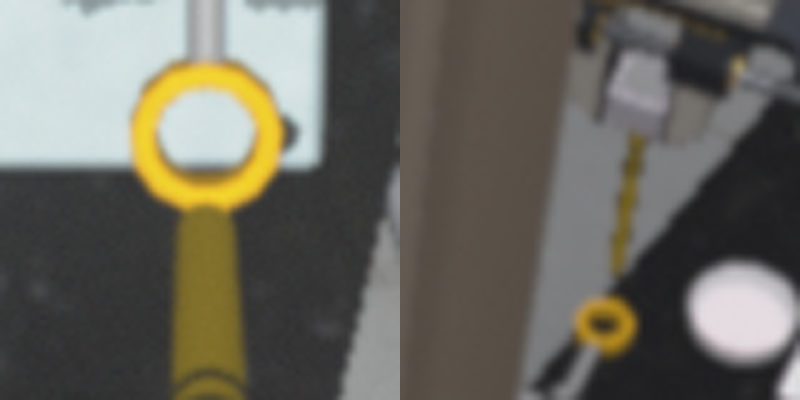

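The view shows the whole yellow ring, with the handle end at its near rim around row 231. The head edges are displaced by the same amount, so the tool is straight but sits about 6 mm off centre in the pads. I'll shift +5.5 mm and come down just above the mouth.

```bash
python3 -m pendant '[[[0.0055,0,0],[0,0.004,0],0.015],[[0.0055,0,0],[0,0.004,0],0.015],[[0.0055,0,0.018],[0,0.004,0],0.015],[[0.0055,0,0.018],[0,0.004,0],0.015],[[0.0055,0,0.018],[0,0.004,0],0.015]]'; python3 look.py w14 190 262 290 355
```

```text
time: 15.43
tool_pos: [432.1, 199.1, 460.0]
tcp_rot: [-3.141, -0.003, -0.331]
contact_force: [-0.8, -0.3, -0.8]
grip_width: 27.7
[432.3 199.2 460.7] [-3.1406 -0.0041 -0.3306] [ 0.2  0.1 -0.9]
tip [[320.8, 226.1], [320.8, 222.5]]
ring if coaxial: ctr,outer+x,inner+x,outer-y,inner-y,inner+y,outer+y [[320.8, 221.9], [320.8, 205.6], [320.8, 211.4], [304.1, 221.9], [310.1, 221.9], [331.5, 221.9], [337.5, 221.9]]
190 .................................................................
192 .................................................................
194 .................................................................
196 .................................................................
198 .................................................................
200 .................................................................
202 .................................................................
204 .................................................................
206 .................................................................
208 .......................................................
[... 1130 characters left out ...]

242 ....................35688654445544445888764......................
244 ........................4444455554444543.........................
246 .........................3444445444443...........................
248 .........................3444444444443...........................
250 .........................3444455544444...........................
252 ........................34444454444444...........................
254 ........................34444555454444...........................
256 ........................344444455444443..........................
258 ........................344444555444443..........................
260 ........................344444444444443..........................
```

```bash
python3 -m pendant '[[[0.0008,0.0005,0],[0,0,0],0.015],[[0.0008,0.0005,0],[0,0,0],0.015],[[0.0008,0.0005,0.014],[0,0,0],0.015],[[0.0008,0.0005,0.03],[0,0,0],0.015],[[0.0008,0.0005,0.055],[0,0,0],0.015],[[0.0008,0.0005,0.055],[0,0,0],0.015],[[0.0008,0.0005,0.055],[0,0,0],0.015]]'; python3 look.py w15 208 284 285 360
```

```text
time: 16.07
tool_pos: [432.9, 198.7, 405.3]
tcp_rot: [-3.141, -0.003, -0.33]
contact_force: [-0.5, -0.6, -0.5]
grip_width: 27.5
[433.3 198.7 406.3] [-3.14   -0.0049 -0.3302] [ 0.1 -0.5 -0.6]
tip [[320.5, 225.6], [320.5, 222.0]]
ring if coaxial: ctr,outer+x,inner+x,outer-y,inner-y,inner+y,outer+y [[320.4, 242.3], [320.3, 222.8], [320.3, 229.9], [300.1, 242.3], [307.4, 242.3], [333.4, 242.3], [340.6, 242.3]]
208 ...........................................................................
210 ...........................................................................
212 ...........................................................................
214 ...........................................................................
216 ...........................................................................
218 ...........................................................................
220 ...........................................................................
222 ...........................................................................
224 ..............................................
[... 1649 characters left out ...]
......368899998533344444433368998864........................
268 .......................34678864444444444444567654..........................
270 ...........................333433333333333333..............................
272 ..............................33444445444433...............................
274 ..............................34444444444443...............................
276 ...........................................................................
278 ...........................................................................
280 ...........................................................................
282 ...........................................................................
```

```bash
python3 -m pendant '[[[-0.0014,0,0],[0,0,0],0.015],[[-0.0014,0,0.02],[0,0,0],0.015],[[-0.0014,0,0.04],[0,0,0],0.015],[[-0.0014,0,0.055],[0,0,0],0.015],[[-0.0014,0,0.055],[0,0,0],0.015],[[-0.0014,0,0.055],[0,0,0],0.015]]'; python3 look.py w16 228 290 285 360
```

```text
time: 16.62
tool_pos: [432.1, 199.2, 351.2]
tcp_rot: [-3.14, -0.005, -0.33]
contact_force: [0.5, -0.5, -0.2]
grip_width: 27.7
[432.4 199.3 351.8] [-3.1392 -0.0062 -0.3302] [ 0.1  0.6 -0.2]
tip [[320.8, 225.9], [320.8, 222.3]]
ring if coaxial: ctr,outer+x,inner+x,outer-y,inner-y,inner+y,outer+y [[320.4, 274.7], [320.3, 250.5], [320.3, 259.3], [294.7, 274.7], [303.9, 274.7], [336.9, 274.7], [346.0, 274.6]]
228 ...........................................................................
230 ...........................................................................
232 ...........................................................................
234 ...........................................................................
236 ...........................................................................
238 ...........................................................................
240 ...........................................................................
242 ...........................................................................
244 ................................................
[... 1087 characters left out ...]
567899999999887666655555666778899999999987643...............
274 .............3568999999998753.344444444444443468899999999864...............
276 ...............6888888876.......................67888888876................
278 ...........................................................................
280 ...........................................................................
282 ...........................................................................
284 ...........................................................................
286 ...........................................................................
288 ...........................................................................
```

```bash
python3 -m pendant '[[[-0.0015,0,0],[0,0,0],0.015],[[-0.0015,0,0],[0,0,0],0.015],[[-0.0015,0,0.008],[0,0,0],0.015],[[-0.0015,0,0.015],[0,0,0],0.015],[[-0.0015,0,0.015],[0,0,0],0.015],[[-0.0015,0,0.015],[0,0,0],0.015]]'; for i in 1 2 3; do python3 -m pendant '[[[0,0,0.001],[0,0,0],0.015],[[0,0,0.002],[0,0,0],0.015],[[0,0,0.002],[0,0,0],0.015]]' | egrep 'tool_pos|force'; done
```

```text
time: 17.17
tool_pos: [430.4, 199.5, 334.7]
tcp_rot: [-3.141, -0.003, -0.33]
contact_force: [0.7, 0.3, 0.1]
grip_width: 27.6
tool_pos: [430.6, 199.6, 333.3]
contact_force: [-0.1, -0.4, -1.0]
tool_pos: [430.5, 199.6, 331.2]
contact_force: [-0.2, -0.4, -0.3]
tool_pos: [430.5, 199.6, 330.5]
contact_force: [-3.5, -0.4, 9.9]
```

Contact at z 330.5, where the head should seat. Unload, open, and rise clear.

```bash
python3 -m pendant '[[[0,0,-0.001],[0,0,0],0.015],[[0,0,-0.001],[0,0,0],0.015]]'| egrep 'tool_pos|force';  python3 -m pendant '[[[0,0,0],[0,0,0],0.033],[[0,0,0],[0,0,0],0.037],[[0,0,0],[0,0,0],0.042],[[0,0,0],[0,0,0],0.046],[[0,0,0],[0,0,0],0.046],[[0,0,0],[0,0,0],0.046]]';python3 -m pendant '[[[0,0,-0.03],[0,0,0],0.046],[[0,0,-0.07],[0,0,0],0.046],[[0,0,-0.11],[0,0,0],0.046],[[0,0,-0.13],[0,0,0],0.046],[[0,0,-0.13],[0,0,0],0.046],[[0,0,-0.13],[0,0,0],0.046]]'; python3 - <<'E'
from h import *
a,c=cam("wrist","w17"); cam("side","si17"); cam("scene","sc17")
o=get_obs(); p=np.array(o["tool_pos"]); R0=R.from_euler('xyz',o["tcp_rot"]); print(p.round(1))
g=cv2.cvtColor(a,cv2.COLOR_BGR2GRAY); m=cv2.inRange(g,195,255)
r=proj(c,[p+R0.apply([-7,0,p[2]-174])]).astype(int)[0]; print("exp head top at",r)
k=np.zeros_like(m); k[r[1]-45:r[1]+45,r[0]-45:r[0]+45]=255; cs=sorted(cv2.findContours(m&k,0,2)[0],key=cv2.contourArea)[-2:]
for q in cs:
    rect=cv2.minAreaRect(q); b=cv2.boxPoints(rect); print(rect); P=[onz(c,u,174) for u in b]; print([x.round(1).tolist() for x in P],"sides",[np.linalg.norm(P[i]-P[i-1]).round(1) for i in range(4)],"ctr",np.mean(P,0).round(1))
E
```

```text
tool_pos: [430.6, 199.6, 330.6]
contact_force: [-0.4, -0.1, -1.1]
time: 18.58
tool_pos: [430.6, 199.6, 330.3]
tcp_rot: [-3.141, -0.004, -0.33]
contact_force: [0.2, 0.4, -0.1]
grip_width: 46.1
time: 19.08
tool_pos: [429.9, 199.6, 461.2]
tcp_rot: [-3.139, -0.006, -0.33]
contact_force: [0.2, 0.3, -0.5]
grip_width: 45.9
[429.8 199.6 458.8]
exp head top at [322 239]
((322.0, 194.0), (0.0, 0.0), 0.0)
[[458.3, 190.1, 174.0], [458.3, 190.1, 174.0], [458.3, 190.1, 174.0], [458.3, 190.1, 174.0]] sides [np.float64(0.0), np.float64(0.0), np.float64(0.0), np.float64(0.0)] ctr [458.3 190.1 174. ]
((310.5, 222.5), (57.0, 67.0), 90.0)
[[469.4, 222.5, 174.0], [452.9, 174.2, 174.0], [409.1, 188.4, 174.0], [426.4, 239.0, 174.0]] sides [np.float64(46.0), np.float64(51.0), np.float64(46.0), np.float64(53.5)] ctr [439.4 206.  174. ]
```

```bash
python3 - <<'E'
from h import *
a,c=load("w17"); g=cv2.cvtColor(a,cv2.COLOR_BGR2GRAY)
for r in range(185,280,3): print(r,''.join("%X"%(v//16) for v in g[r,270:376:1]))
hsv=cv2.cvtColor(a,cv2.COLOR_BGR2HSV); m=cv2.inRange(hsv,(15,90,40),(38,255,255)); ys,xs=np.nonzero(m[180:290,260:390]); print("yellow px",len(xs),(xs.min()+260,xs.max()+260,ys.min()+180,ys.max()+180) if len(xs) else "")
p=np.array([429.9,199.6,460]); R0=rp(-19,0)
for n in ("si17","sc17"):
    im,d=load(n); h=cv2.cvtColor(im,cv2.COLOR_BGR2HSV); mm=cv2.inRange(h,(15,80,30),(38,255,255)); u=proj(d,[[427,203,152],[427,203,36],[427,203,174]]); print(n,u.round(1).tolist())
    x0,y0=(u.min(0)-9).astype(int); x1,y1=(u.max(0)+9).astype(int)
    for r in range(y0,y1): print(r,x0,''.join('.' if not mm[r,k] else 'Y' for k in range(x0,x1)),''.join("%X"%(v//16) for v in cv2.cvtColor(im,cv2.COLOR_BGR2GRAY)[r,x0:x1]))
E
```

```text
185 DDDDDDDDDDDDDDDDDDDCA99999999999999999999999999889ABCBA999999999999999999998743332222222222222222222358889
188 DDDDDDDDDDDDDDDDDDDB999999999999999999999999999889ABCBA999999999999999999998743322322222222322223223478999
191 DDDDDDDDDDDDDDDDDDDDA9999999999999999999999999AA99ABCBA999999999999999999998643233322232223222232233688899
194 DDDDDDDDDDDDDDDDDDDDBA9999999999999999999BDDDDDDA9ABCBA999999999999999999998643333333333332322222335888888
197 DDDDDDDDDDDDDDDDDDDDDDBAABBBAACDDDDDDDDDDDDDDDDCA9ABCBA999ABBCBBBA9AA999ABBA853333334433333333232358999999
200 DDDDDDDDDDDDDDDDDDDDDDDDDDDDDDDDDDDDDDDDDDDDDDDDA9ABCBA9ACDDDDDDDDDDDDDDDDDB853333334333333333333468888988
203 DDDDDDDDDDDDDDDDDDDDDDDDDDDDDDDDDDDDDDDDDDDDDDDDA9ABCBA99BDDDDDDDDDDDDDDDDDB853333333333333333333588888888
206 DDDDDDDDDDDDDDDDDDDDDDDDDDDDDDDDDDDDDDDDDDDDDDDDAAABCBA98ADDDDDDDDDDDDDDDDCA853333333333333333335899998888
209 DDDDDDDDDDDDDDDDDDDDDDDDDDDDDDDDDDDDDDDDDDDDDDDDA9ABCBA98ADDDDDDDDDDDDDDDDCA843333333333333344357899999999
212 DDDDDDDDDDDDDDDDDDDDDDDDDDDDDDDDDDDDDCCBBBBBBA98889AAA98889ABBBCCCCCCDDDDDCA743333333333333333468
[... 7192 characters left out ...]
........ BCCCCCCBA9877777777
226 257 .........YY........ CCCCCCCBA9877777777
227 257 .........YY........ CCCCCCCBA9878888888
228 257 .........YY........ CCCCCCCBA9889999999
229 257 ..........Y........ CCCCCCCBA989ABBBBBB
230 257 ..........Y........ CCCCCCBBA989BBBBBBB
231 257 ................... CCCBCBCBB99ABBBBBBB
232 257 ................... CCCCCCBBBA99AAAAAAA
233 257 ................... CCCBBBCBBB988888888
234 257 ................... CCBCBCBBBBA87777777
235 257 ................... CBBBCCCCCBA87777777
236 257 ................... CCCCBCBCCBA98777777
237 257 ................... CCCBCCCBBBBA9877777
238 257 ................... BCCBBBBCBBBA9877777
239 257 ................... BBCCCBCBCBA98777777
```

```bash
python3 - <<'E'
from h import *
a,c=load("w17"); b,d=load("w13"); e,f=load("w11")
print("yellow head top ctr z174",onz(c,(322.8,235.3),174).round(1),"width",np.linalg.norm(onz(c,(305.3,236),174)-onz(c,(340.3,236),174)).round(1),"depth",np.linalg.norm(onz(c,(322.8,219.3),174)-onz(c,(322.8,251.3),174)).round(1))
print("yellow ring w13",onz(d,(321.1,217.2),152).round(1))
# corners tilt check: row of far edge left/right, near edge
g=cv2.cvtColor(a,cv2.COLOR_BGR2GRAY).astype(int)
for col in (310,322,336): print(col,g[210:224,col].tolist(),g[246:256,col].tolist())
for row in (225,246): print(row,g[row,300:310].tolist(),g[row,334:346].tolist())
E
```

```text
yellow head top ctr z174 [427.  200.2 174. ] width 27.6 depth 26.4
yellow ring w13 [426.8 200.7 152. ]
310 [217, 211, 184, 147, 131, 131, 133, 146, 178, 211, 225, 223, 214, 203] [200, 202, 212, 221, 218, 177, 105, 62, 58, 56]
322 [193, 187, 168, 140, 131, 132, 133, 145, 176, 210, 225, 226, 216, 203] [199, 199, 210, 219, 215, 170, 99, 61, 60, 58]
336 [220, 218, 195, 152, 132, 130, 132, 142, 171, 207, 223, 226, 218, 212] [222, 233, 243, 246, 246, 231, 136, 61, 56, 58]
225 [219, 220, 219, 218, 212, 195, 205, 220, 222, 211] [196, 196, 206, 221, 227, 217, 197, 195, 212, 212, 192, 159]
246 [57, 58, 56, 58, 75, 129, 192, 221, 227, 217] [218, 219, 222, 229, 225, 193, 129, 72, 61, 58, 59, 57]
```

The yellow head is within 0.5 mm of the ring centre, level, and the right apparent size for a seated top at z = 174. I'll do a last comparison of the loose things and the blue tamper, then hand in.

```bash
python3 - <<'E'
from h import *
a=load("si")[0].astype(int); b=load("si17")[0].astype(int); s0=load("sc")[0].astype(int); s1=load("sc17")[0].astype(int); s11=load("si11")[0].astype(int)
D=lambda x,y,r:int(np.abs(x-y)[r[1]:r[3],r[0]:r[2]].max(2).mean().round())
for n,r in (("amber",(482,250,515,295)),("dish",(419,209,442,230)),("wax",(265,318,286,337)),): print(n,D(a,b,r))
print("blue tamper since release",D(s11,b,(428,215,460,262)),"white bottle scene",D(s0,s1,(372,315,410,380)))
o=get_obs(); print(o["time"],o["contact_force"].round(1),o["grip_width"].round(1))
from plant import close_job; close_job()
E
```

```text
amber 1
dish 8
wax 1
blue tamper since release 12 white bottle scene 5Traceback (most recent call last):
  File "<stdin>", line 6, in <module>
AttributeError: 'float' object has no attribute 'round'
```

The dish and blue tamper differences (8 and 12) need explaining before I hand in. They could be the arm's shadow or occlusion, or real movement.

```bash
python3 - <<'E'
from h import *
a=cv2.cvtColor(load("si")[0],cv2.COLOR_BGR2GRAY); m=cv2.cvtColor(load("si11")[0],cv2.COLOR_BGR2GRAY); b=cv2.cvtColor(load("si17")[0],cv2.COLOR_BGR2GRAY)
for n,A,r in (("dish before",a,(414,204,446,234)),("dish now",b,(414,204,446,234)),("blue at release",m,(428,214,462,264)),("blue now",b,(428,214,462,264))):
    print(n)
    for y in range(r[1],r[3],2): print(y,''.join("%X"%(v//16) for v in A[y,r[0]:r[2]]))
E
```

```text
dish before
204 77532212222222222212222222222222
206 54222222222121112222222222222222
208 22121222222222222222222222222222
210 21122222222344554433222222222222
212 222222224679ABBBBAA9754322222222
214 222222369BCCCCCCCCCCBBA852222222
216 22222369CCDDDDDDDDDDDCCB95222222
218 2222237BDDDDDDDDDDDDDDDCB8522122
220 2222236ADDDDDDDDDDDDDDDDB9522222
222 22222248BDDDDDDDDDDDDDDDA6322222
224 2222222479BCDDDDDDDDDDCA63222222
226 2222222234689ABCCCBBA86422212222
228 22222221222345666665432222222222
230 22222222221222222222222223444444
232 22212122222221222222222355443333
dish now
204 77532212222222222222222222222222
206 54222222222222121212222222222222
208 22122222222222222222222222222222
210 22211222222344554433222222222221
212 222222224679ABBBBAA9754222222222
214 222222369BCCCCCCCCCCBBA852222222
216 22222369CDDDDDDDDDDDDCCB95222222
218 2222237BDDDDDDDDDDDDDDDCB8522222
220 2222236ADDDDDDDDDDDDDDDDB9522222
222 12222248BDDDDDDDDDDDDDDDA6333222
224 2222222479BCDDDDDDDDDDCA658AB987
226 2222222234689ABCCCBBA86448BDDDDD
228 2222222222234566666543248CDDDDDD
230 212222222222222222222248CDDDDDDD
232 12
[... 1305 characters left out ...]
28 66666543248CDDDDDDDDDDDDDB73222222
230 2222222248CDDDDDDDDDDDDDDC72222222
232 222222248CDDDDDDDDDDDDDDC832222222
234 222222247BCCDDDDDDDDDDDC9422222222
236 22222224677789ABDDDDEED95222222222
238 2222222356677777789ABB952222222222
240 2222222222356766677776422222222222
242 222222222248BA74445654222222222222
244 22222222248BC952222222222121212222
246 6532222358BCA532222222222222221121
248 CCA98657ACCA6322222222222222222122
250 9ABBB96578765432222222222212222221
252 AA9875555668AA97422222222212222222
254 AAA975333457ABBB865433222222222122
256 AAAAA97433334688755687532222222221
258 99AAAA96333358AA988998532122222222
260 777899A965678AAAAAAA86322122222222
262 6766777899AAAAAAAAA973222221222222
```

Those differences come from lighting and from the blue head entering the dish's crop: the outlines have not moved. Handing in.

```bash
python3 -c "
from plant import get_obs, close_job
o=get_obs(); print(o['time'],o['contact_force'],o['grip_width']); print(close_job())"
```

```text
19.2333 [ 0.43586122 -0.32328951  0.37805189] 45.743927277824895
the job is handed in; nothing more can be done
None
```

Both tampers are hanging handle-down in their own rings, large blue first and then small yellow. The job was handed in at 19.2 s, with the gripper open, well clear and reading no contact force.

**Last checks:**
- **Yellow:** the head is within about 0.5 mm of its ring's centre. Its edges are level and its size is right for a seated head. In the scene view its handle hangs vertical below the ring.
- **Blue:** the head was level and square on its ring after release, and its outline has not moved since.
- **Amber bottle, wax block and dish:** unchanged in the side view.
- **White bottle:** compared only by a small image difference in the scene view. I took this as noise and did not look closer.

**Disagreements along the way:**
- **Yellow grip:** the yellow tamper sat about 6 mm off-centre in the pads, with a slight lean. I corrected for this before and during insertion.
- **Pressing force:** the blue head was pressed onto its ring with up to about 33 N before I unloaded it. This is the wrist force, whose limit is 120 N.
- **Final image comparison:** it first flagged the dish and the blue tamper. This turned out to be lighting, plus the blue head entering the dish's comparison area.

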